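Split a seized shaft housing with a wedge and unload it

ROBOT

A 6-joint arm with a two-finger parallel gripper is mounted at the origin on the work surface; the furniture and walls round the work are solid. World frame = base frame: x ahead of the robot, y to its left, z up, the work surface at z = 0. Lengths are in m, angles in rad, forces in N, time in s.
With the tool pointing down it reaches from about 0.4 to 0.925 m from the base axis. Payload 12.5 kg.
Tool frame: the origin (TCP) lies on the centre line of the jaws, within the pads' length; the fingertips stand 11 mm ahead of it and the grasp point (between the pads) lies 8 mm behind it; z points along the fingers, y is the line along which they close (so a half turn about z gives the same grasp; the last joint's range is limited). The gripper opens to 95 mm and grips with 3 to 60 N. Pads are 20 mm wide; open, the fingers measure 119 mm over their backs; the gripper's body (75 mm by 180 mm) begins 59 mm behind the grasp point.
Start: joints at [-1.391, 0.491, 1.559, -0, 1.092, -0.106], TCP at [0.176, -0.6, 0.226] pointing down, gripper open.
Joint ranges: [-3.1, 3.1], [-0.84, 2.19], [0.05, 2.79], [-1.13, 4.28], [0.06, 2.93], [-2.69, 2.69]. Speed limits (rad/s): [2.22, 2.22, 2.79, 3.14, 3.14, 3.14].

INTERFACE

Orientations are given as a unit quaternion [x, y, z, w].
In Python, from rig import robot, viewer, job gives the robot as it stands. The module is installed in compiled form; this text tells all that it offers.
- The arm moves only by the shell command python3 -m pendant 'ROWS' [OPENING] [FORCE]. ROWS is JSON, a list of rows, each a list of 2 entries, a list of its own where there are three numbers: the shift along the tool's x, y, z normalised to -1 to 1, where 1 is 8 cm, then the turn, a rotation vector about the tool's x, y, z normalised to -1 to 1, where 1 is 90 degrees. In form: [[[dx, dy, dz], [wx, wy, wz]], ...]. A call has 1 to 8 rows; each row shifts and turns the commanded pose from where the row before left it, along the tool's axes as they then stand; what a row does not reach is not made up. A row lasts 1/12 s, in which the tool goes at most 41.7 mm and 7.16 degrees, less where a joint would pass 70% of its speed; a pose out of reach is approached as far as the arm can. A call with a number of a shift or a turn outside -1 to 1 is refused whole. A call with a gripper value outside its range is refused whole. OPENING is the gripper's target within -1 to 1 (shut at 1, half-way at 0, fully open at -1), set as the call begins (- or left out, the last holds). The fingers move at their own pace and stop on an object; FORCE is the grip in N (left out, the last holds). Time passes only in rows, so rows that do not move let the fingers close. It gives the time, the measured TCP pose, the force, the opening and the grip force at its end, in the units of the state.
- robot.observe(): the state, without advancing time (a new reading comes with each control period).
- viewer.grab_frame(name): name is "scene" or "side" or "wrist"; returns the picture (480x640x3 uint8, red, green, blue); there is no depth.
- viewer.calibration(name): a dict with "K" (3x3 intrinsics, pixels), "rvec" (rotation vector, rad) and "tvec" (3), from world to camera coordinates, as OpenCV has them. Camera axes: x right, y down, z forward; pixel columns grow to the right and rows downward; lengths in m; the calibration is good to about 2 mm. A picture is of the moment at which its call begins: read the wrist's pose just before it. calibration takes no time and is no camera call; for the wrist camera it gives the pose at the moment of the call.
- job.close_job(): hands the job in; it is judged then, once.
The state is a dict: "t": time; "joint_positions": joint angles; "qd": joint speeds; "joint_torque": joint torques, N m; "tcp_pos": TCP position; "ee_rot": TCP orientation; "force": force on the tool from outside, world axes, zero at the start; "wrist_torque": the same for the moment, N m; "opening": finger opening in m; "gripper_force": force on a finger pad.
Only numpy, scipy, OpenCV 4.12 (cv2) and the standard library are available. Lean on these libraries where they do the work, as an engineer would, in place of code of your own. Each camera call takes 0.05 s, during which the arm holds its last target. There are 200 camera calls.

TASK

The orange cover half is jammed on the shaft housing. Take the red-handled wedge and press its blade down into the seam at the two yellow-marked ends in turn, a few millimetres at a time so that neither end ever runs more than about 5 mm ahead of the other, until the cover has moved about 10 mm away from the flange at both ends and is free; do not touch the cover with the gripper before that. Then put the wedge back in its wooden holder, slide the cover by its black rib (not lifting it clear or tipping it) over the step until it lies flat and wholly on the lower landing plate, and lay every shaft from the housing down inside the green tray, leaving the oil bottle and the small carton alone.

Things in the scene. Friction and masses are not known exactly. Their poses are not given: they have to be found in the camera images.
- stand: Fixed splitting stand carrying the lower half of the housing. Origin on the table; x runs from the landing plate (robot side) to the flange, y to the left along the seam. Blue bed plate, top z 10 mm, x -64..80, y +-106. Grey flange x 63..76, y +-80, 68 high. A blue bridge (x 52..76, y +-34, z 70..76) covers mid-seam: the wedge can enter only at the ends.
- bed (a point): Centre of the grey shaft bed's top (stand x -7, y 0, z 24 mm), 106 x 138 mm. Rubber strips 4 mm high on it form three cradles along stand x, with centres at y -54, 0 and +54 mm.
- clamp_l (a point): Brass spring plunger at the cover's left side (stand x 38, y +84, z 46 mm) in a steel post (y 93..105 mm, 58 high); its twin is at y -84. Each holds the cover with about 6 to 8 N of friction until the cover has moved 8.5 mm there, then lets go.
- seam_l (a point): Left wedging point, by a yellow mark: stand x 63, y +58, z 62 mm, where the flange's 45 degree lead-in chamfer (6 mm, up to z 68) meets its upright face. The seam is 3 mm wide at the start, from here towards -x; with the cover's chamfer it has a V mouth 15 mm wide. It is open below, down to z 10 mm.
- seam_r (a point): Right wedging point: the same at stand y -58 mm.
- landing (a point): Centre of the cover's place on the landing plate, on its surface (stand x -143, y 0, z 6 mm). The bare metal plate spans x -220..-72, y +-98: it begins 8 mm beyond the bed plate and lies 4 mm lower. An end stop 8 mm high stands at x -220..-214.
- cover: Loose orange cover half, 120 x 160 mm (168 over two side ribs), 0.55 kg. Origin at the centre of its underside; when shut this is at stand x 0, y 0, z 10 mm, axes as the stand's. It comes off towards stand -x. Roof 52..58 mm above the origin; side skirts stand on the bed plate and glide easily (friction 0.15); the flange end is open below 43 mm and the other below 37 mm, so it passes over the shafts.
- cover_grip (a point): Centre of the black grip rib on the cover's roof: 70 mm long along cover x, 22 mm wide along y, 28 mm high; 72 mm above the cover's underside (stand x -3, z 82 mm when shut).
- lip_l (a point): Left wedging point on the cover: its seam edge opposite seam_l (cover x 60, y +58, z 52 mm). The seam's width here is the distance along stand x to seam_l: 3 mm when shut, 13 mm when pushed 10 mm off.
- lip_r (a point): The same on the right, opposite seam_r (cover y -58 mm).
- wedge: Loose steel wedge, 0.25 kg, standing tip down in its holder. Origin at the blade tip, z up, y along the blade's width. Blade 24 mm wide, 64 long, symmetric: 2 mm thick at the tip, 0.25 mm more per mm above it. Pressed down it opens the seam to its own thickness at the lips, for 10 to 25 N. Collar 36 x 44 x 6 mm at z 64..70.
- wedge_grip (a point): Centre of the wedge's red square handle (22 x 22 mm, 54 mm high), 97 mm above the blade tip.
- holder: Fixed wooden holder of the wedge, 52 x 68 mm, 72 mm high, on a foot 80 x 96 x 6 mm; origin on the table under its centre. An upright slot from the top, 24 mm along x and 32 mm along y, takes the blade; the collar rests on the top.
- home (a point): Where the centre of the wedge's handle is when it stands in the holder: 105 mm above the table over the holder's centre.
- tray: Loose green tray, 150 x 172 mm outside (x, y), walls 5 mm thick and 24 mm high, 0.5 kg; origin at the centre of its underside. Two ribs along x at y +-26.5 mm, 8 mm wide, tops 11 mm above the underside, part it into three lanes with centres at y -55, 0 and +55 mm.
- tray_floor (a point): Centre of the tray's inner floor, 5 mm above its underside.
- oil_bottle: Bystander: oil bottle with red cap, 38 mm across, 112 mm high; origin under its centre.
- insert_box: Bystander: small brown carton with a white and blue top, 55 x 85 x 22 mm; origin under its centre.
- shaft_a: Steel stepped shaft 1, 105 mm long (along its y), thick middle 24 mm across, 0.22 kg; origin at the middle of its underside. It lies in a cradle of the shaft bed, along stand x, under the cover at the start; two or three shafts are present (None if absent).
- shaft_a_mid (a point): Centre of shaft 1, half-way up (12 mm), where to grip it across.
- shaft_b: Steel stepped shaft 2, 105 mm long (along its y), thick middle 24 mm across, 0.22 kg; origin at the middle of its underside. It lies in a cradle of the shaft bed, along stand x, under the cover at the start; two or three shafts are present (None if absent).
- shaft_b_mid (a point): Centre of shaft 2, half-way up (12 mm), where to grip it across.
- shaft_c: Steel stepped shaft 3, 105 mm long (along its y), thick middle 24 mm across, 0.22 kg; origin at the middle of its underside. It lies in a cradle of the shaft bed, along stand x, under the cover at the start; two or three shafts are present (None if absent).
- shaft_c_mid (a point): Centre of shaft 3, half-way up (12 mm), where to grip it across.

How it is judged:
On the way, in this order (a step that is already met when the one before it is completed fails the run):
1. the wedge, pressed into the seam, has opened one end by at least 2 mm (x of any of lip_l, lip_r in the frame of stand below 0.058 m and contact force between wedge and cover above 0.5 N), for 0.1 s.
2. the seam is opened by at least 8.5 mm at both ends and the cover is free (x of each of lip_l, lip_r in the frame of stand below 0.0515 m), for 0.2 s.
3. the cover lies flat and wholly on the lower landing plate (x of cover_grip in the frame of stand below -0.133 m and z of cover_grip in the frame of stand between 0.074 and 0.081 m and angle between cover's own z axis and vertical below 0.03 rad), for 0.2 s.
At the end, for the whole second after the job is handed in: Cover flat (0.03 rad) and wholly on the landing plate, 130 mm or more from shut; wedge upright in its holder, handle centre within 14 mm of home; each present shaft's centre within 70 mm (x), 81 mm (y) of the tray's centre and under 34 mm above its underside; all at rest, tray flat (all of step 3 and distance between wedge_grip and home below 0.014 m and angle between wedge's own z axis and vertical below 0.12 rad and x of shaft_a_mid in the frame of tray between -0.07 and 0.07 m and y of shaft_a_mid in the frame of tray between -0.081 and 0.081 m and z of shaft_a_mid in the frame of tray between 0.008 and 0.034 m and linear speed of each of shaft_a, shaft_b, shaft_c, cover, wedge, tray below 0.03 m/s and x of shaft_b_mid in the frame of tray between -0.07 and 0.07 m and y of shaft_b_mid in the frame of tray between -0.081 and 0.081 m and z of shaft_b_mid in the frame of tray between 0.008 and 0.034 m and x of shaft_c_mid in the frame of tray between -0.07 and 0.07 m and y of shaft_c_mid in the frame of tray between -0.081 and 0.081 m and z of shaft_c_mid in the frame of tray between 0.008 and 0.034 m and angle between tray's own z axis and vertical below 0.06 rad); the robot touches nothing.
It fails at once if the cover is cocked by more than 0.06 rad (one end 7 mm ahead of the other) before it is free (angle between the x axis of cover and the x axis of stand, either way round above 0.06 rad and x of cover_grip in the frame of stand above -0.011 m).
It fails at once if the gripper touches the cover (over 2 N) before it has been wedged 8 mm off (contact force between the fingers and cover above 2 N and x of cover_grip in the frame of stand above -0.011 m).
It fails at once if the cover is lifted more than 20 mm above its shut height, or tipped by more than 0.15 rad (z of cover_grip in the frame of stand above 0.102 m or angle between cover's own z axis and vertical above 0.15 rad).
It fails at once if the oil bottle or the small carton is moved by more than 30 mm (distance of any of oil_bottle, insert_box from where it was at the start of the episode above 0.03 m).
Of shaft_a, shaft_b, shaft_c only 2 to 3 are there at a start; the rules pass over those that are not, and their reading is None.
At some moment in a run one of tray may be knocked a few centimetres aside while the robot is not near it.
It also fails if it takes over 210 s, if anything falls off the work surface, if the arm or the gripper's body presses on something with over 40 N, if the wrist force passes 120 N, or if a joint passes its speed limit or range.

## Working session

There is one attempt and no reset: what is moved stays moved. The work goes in short steps, Python scripts to look and compute and a shell command to move; the robot and the scene stay as the last step left them, time stands still between calls to the robot, and variables do not carry over. Pictures are saved under pics/ and viewed, at most 14 in all, crops included, and the job is handed in when it is done.

```bash
mkdir -p pics; cat > h.py <<'E'
import numpy as np, cv2
from rig import robot, viewer, job
from scipy.spatial.transform import Rotation as R
def grab(n,f=None):
    c=viewer.calibration(n); im=viewer.grab_frame(n)
    if f: cv2.imwrite('pics/'+f,im[:,:,::-1])
    return im,c
def cam(c):
    Rm=cv2.Rodrigues(np.array(c['rvec'],float))[0]; return np.array(c['K'],float),Rm,np.array(c['tvec'],float).ravel()
def plane(c,uv,z):
    K,Rm,t=cam(c); o=-Rm.T@t; d=Rm.T@np.linalg.inv(K)@np.array([uv[0],uv[1],1.]); return o+d*(z-o[2])/d[2]
def proj(c,P):
    K,Rm,t=cam(c); p=K@(Rm@np.asarray(P,float)+t); return p[:2]/p[2]
E
python3 - <<'E'
from h import *
s=robot.observe(); print({k:np.round(v,3) for k,v in s.items()})
for n in("scene","side","wrist"):
    im,c=grab(n,n+'0.png'); K,Rm,t=cam(c); print(n,np.round(K,0).tolist(),-Rm.T@t)
E
```

```text
{'t': np.float64(0.0), 'joint_positions': array([-1.391,  0.492,  1.559,  0.   ,  1.092, -0.106]), 'qd': array([-0.002,  0.001, -0.004, -0.001,  0.001, -0.   ]), 'joint_torque': array([-0.0000e+00, -6.1263e+01, -2.5818e+01,  6.9000e-02,  4.8000e-02,
       -0.0000e+00]), 'tcp_pos': array([ 0.176, -0.599,  0.225]), 'ee_rot': array([ 0.99 ,  0.142, -0.   , -0.001]), 'force': array([-0.586,  1.305,  0.842]), 'wrist_torque': array([-0.023, -0.007,  0.017]), 'gripper_force': np.float64(0.0), 'opening': np.float64(0.095)}
scene [[611.0, 0.0, 327.0], [0.0, 611.0, 244.0], [0.0, 0.0, 1.0]] [-0.18618444  0.04655466  1.34905965]
side [[470.0, 0.0, 323.0], [0.0, 470.0, 247.0], [0.0, 0.0, 1.0]] [ 0.48477543 -0.81908853  0.85235132]
wrist [[375.0, 0.0, 319.0], [0.0, 375.0, 238.0], [0.0, 0.0, 1.0]] [ 0.25426474 -0.57541733  0.38408526]
```

View pics/scene0.png

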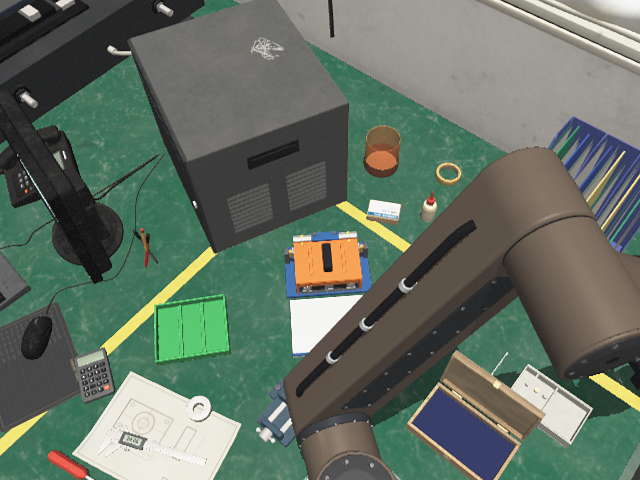

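View pics/side0.png

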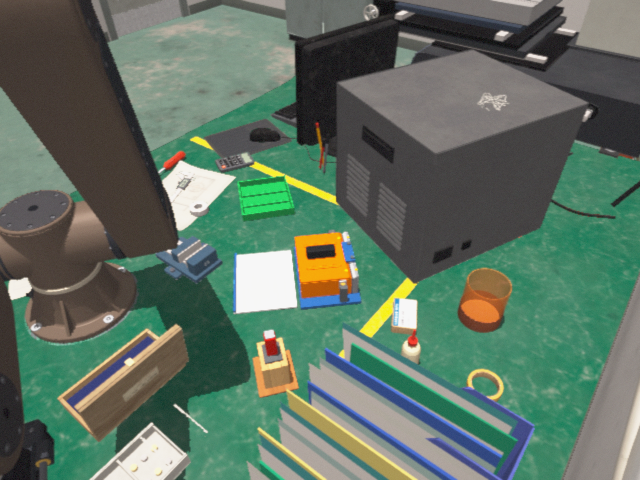

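Scene picture: stand near (328,265), tray (191,328), carton (384,210), bottle (429,208). Side picture: wedge handle top near (269,337), with the cover at (325,265).

```bash
python3 - <<'E'
from h import *
im=cv2.imread('pics/side0.png'); hsv=cv2.cvtColor(im,cv2.COLOR_BGR2HSV)
c=viewer.calibration('side'); cs=viewer.calibration('scene')
m=((hsv[...,0]<8)|(hsv[...,0]>172))&(hsv[...,1]>150)&(hsv[...,2]>60)
m[:, :240]=0;m[:, 300:]=0;m[:310]=0;m[400:]=0
ys,xs=np.nonzero(m); print('red',xs.min(),xs.max(),ys.min(),ys.max(),xs.mean(),ys.mean())
print('wedge ctr @0.105',plane(c,(xs.mean(),ys.mean()),.105))
im=cv2.imread('pics/scene0.png'); hsv=cv2.cvtColor(im,cv2.COLOR_BGR2HSV)
def big(m,k=1):
    n,l,st,ce=cv2.connectedComponentsWithStats(m.astype(np.uint8)); o=np.argsort(-st[1:,4])[:k]+1
    return [(l==i) for i in o]
o=big((hsv[...,0]>5)&(hsv[...,0]<18)&(hsv[...,1]>180)&(hsv[...,2]>150)&(np.arange(480)[:,None]<300))[0]
pts=np.argwhere(o)[:,::-1].astype(np.float32); r=cv2.minAreaRect(pts); print('cover rect',r,[np.round(plane(cs,p,.068),3)[:2].tolist() for p in cv2.boxPoints(r)])
g=big((hsv[...,0]>50)&(hsv[...,0]<75)&(hsv[...,1]>150)&(hsv[...,2]>140))[0]
pts=np.argwhere(g)[:,::-1].astype(np.float32); r=cv2.minAreaRect(pts); print('tray',r,[np.round(plane(cs,p,.024),3)[:2].tolist() for p in cv2.boxPoints(r)])
k=(hsv[...,2]<50)&(np.arange(480)[:,None]>238)&(np.arange(480)[:,None]<285)&(abs(np.arange(640)-328)<25)
k=big(k)[0];pts=np.argwhere(k)[:,::-1].astype(np.float32); r=cv2.minAreaRect(pts);print('rib',r,plane(cs,r[0],.096))
b=(hsv[...,0]>100)&(hsv[...,0]<125)&(hsv[...,1]>120)&(np.arange(480)[:,None]>225)&(np.arange(480)[:,None]<300)&(abs(np.arange(640)-328)<60)
pts=np.argwhere(b)[:,::-1].astype(np.float32);hu=cv2.convexHull(pts)[:,0];r=cv2.minAreaRect(pts);print('blue',r,[np.round(plane(cs,p,.01),3)[:2].tolist() for p in cv2.boxPoints(r)])
print('tcp->',plane(cs,(384,210),.022),plane(cs,(429,210),.05))
cv2.imwrite('pics/crop1.png',cv2.resize(im[215:375,140:440],None,fx=2.6,fy=2.6,interpolation=cv2.INTER_CUBIC))
E
```

```text
red 264 277 337 355 270.73595505617976 346.2134831460674
wedge ctr @0.105 [ 0.44650895 -0.27373758  0.105     ]
cover rect ((346.15386962890625, 280.7692565917969), (2.3533935546875, 6.275716304779053), 78.69007110595703) [[0.518, -0.032], [0.52, -0.047], [0.514, -0.048], [0.512, -0.033]]
tray ((156.0, 305.0), (2.0, 0.0), 180.0) [[0.516, 0.42], [0.516, 0.42], [0.516, 0.425], [0.516, 0.425]]
rib ((326.8565673828125, 257.4221496582031), (27.432331085205078, 7.786073684692383), 84.80557250976562) [0.56805616 0.00156858 0.096     ]
blue ((326.1128845214844, 262.9109802246094), (63.07847213745117, 84.76918029785156), 85.42607879638672) [[0.7, 0.111], [0.7, -0.111], [0.513, -0.102], [0.514, 0.107]]
tcp-> [ 0.74505942 -0.16475684  0.022     ] [ 0.714325   -0.27652444  0.05      ]
```

View pics/crop1.png

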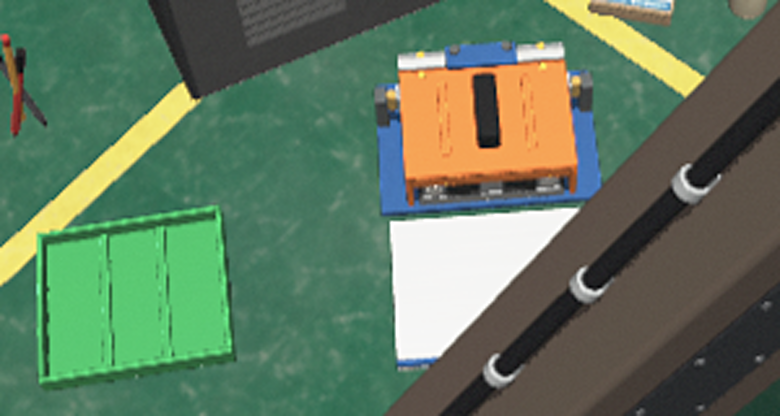

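The crop shows the orange cover with its rib along stand x, the yellow marks at the flange ends, and the tray with lanes roughly along x. The arm hides part of the landing plate.

```bash
cat >> h.py <<'E'
def goal(pos,yaw=None):
    """yaw = world angle of tool x axis (tool down). prints turn then shift in units (1=90deg, 1=8cm), after turn"""
    s=robot.observe(); Rt=R.from_quat(s['ee_rot']); M=Rt.as_matrix()
    if yaw is None: yaw=np.arctan2(M[1,0],M[0,0])
    G=np.array([[np.cos(yaw),np.sin(yaw),0],[np.sin(yaw),-np.cos(yaw),0],[0,0,-1]])
    rv=(Rt.inv()*R.from_matrix(G)).as_rotvec()/(np.pi/2)
    d=G.T@(np.array(pos)-s['tcp_pos'])/.08
    print('t %.2f'%s['t'],'tcp',np.round(s['tcp_pos'],4),'yaw %.3f'%np.arctan2(M[1,0],M[0,0]),'| turn',np.round(rv,3),'shift',np.round(d,3),'F',np.round(s['force'],1),'op %.4f'%s['opening'])
E
python3 - <<'E'
from h import *
c=viewer.calibration('wrist');K,Rm,t=cam(c);print(np.round(Rm,3)); M=R.from_quat(robot.observe()['ee_rot']).as_matrix();o=-Rm.T@t; print('cam in tool',M.T@(o-robot.observe()['tcp_pos']),(M.T@Rm.T).round(3))
goal([0.45,-0.2,0.36],0)
E
```

```text
[[ 0.282 -0.959 -0.   ]
 [-0.917 -0.27   0.293]
 [-0.281 -0.082 -0.956]]
cam in tool [ 0.0816808  -0.00119676 -0.15895788] [[-0.    -0.956 -0.293]
 [ 1.    -0.     0.001]
 [-0.001 -0.293  0.956]]
t 0.15 tcp [ 0.1762 -0.5995  0.2252] yaw 0.286 | turn [-0.001  0.     0.182] shift [ 3.422 -4.993 -1.685] F [ 0.4 -0.  -0.1] op 0.0953
```

```bash
python3 -m pendant '[[[0,0,-0.3],[0,0,0.045]],[[0,0,-0.3],[0,0,0.045]],[[0,0,-0.3],[0,0,0.045]],[[0,0,-0.3],[0,0,0.045]],[[0,0,-0.3],[0,0,0]],[[0,0,-0.2],[0,0,0]]]' -1
python3 -m pendant '[[[0.2,-0.3,0],[0,0,0]],[[0.2,-0.3,0],[0,0,0]],[[0.2,-0.3,0],[0,0,0]],[[0.2,-0.3,0],[0,0,0]],[[0.2,-0.3,0],[0,0,0]],[[0.2,-0.3,0],[0,0,0]],[[0.2,-0.3,0],[0,0,0]],[[0.2,-0.3,0],[0,0,0]]]'
python3 -m pendant '[[[0.2,-0.3,0],[0,0,0]],[[0.2,-0.3,0],[0,0,0]],[[0.2,-0.3,0],[0,0,0]],[[0.2,-0.3,0],[0,0,0]],[[0.2,-0.3,0],[0,0,0]],[[0.2,-0.3,0],[0,0,0]],[[0.2,-0.3,0],[0,0,0]],[[0.2,-0.3,0],[0,0,0]]]'
python3 -m pendant '[[[0,-0.2,0],[0,0,0]],[[0,-0.2,0],[0,0,0]],[[0,-0.2,0],[0,0,0]],[[0,-0.1,0],[0,0,0]],[[0,0,0],[0,0,0]],[[0,0,0],[0,0,0]]]'
python3 -c "
from h import *
goal([0.45,-0.15,0.36],0); grab('wrist','w1.png')"
```

```text
t: 0.65
tcp_pos: [0.1763, -0.5998, 0.3639]
ee_rot: [1.0, 0.001, 0.0, 0.001]
force: [0.3, 0.3, 0.3]
opening: 0.0952
gripper_force: 0.0
t: 1.32
tcp_pos: [0.3041, -0.4059, 0.3615]
ee_rot: [1.0, 0.001, -0.0, -0.0]
force: [1.1, -0.2, 0.2]
opening: 0.0951
gripper_force: 0.0
t: 1.98
tcp_pos: [0.4315, -0.2135, 0.3616]
ee_rot: [1.0, 0.001, -0.0, 0.0]
force: [-0.4, -1.0, 0.7]
opening: 0.095
gripper_force: 0.0
t: 2.48
tcp_pos: [0.431, -0.159, 0.3617]
ee_rot: [1.0, 0.002, 0.0, 0.0]
force: [-0.5, -1.0, 0.0]
opening: 0.0948
gripper_force: 0.0
t 2.48 tcp [ 0.431  -0.159   0.3617] yaw 0.004 | turn [ 0.    -0.     0.002] shift [ 0.238 -0.113  0.021] F [-0.5 -1.   0. ] op 0.0948
```

View pics/w1.png

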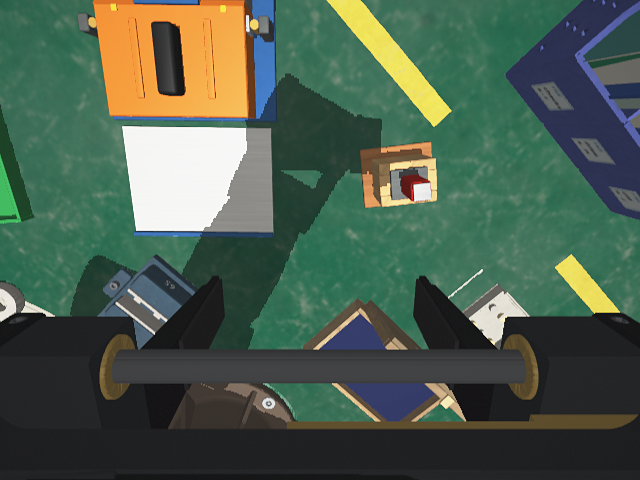

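Wrist picture 1: handle top near (423,191), holder foot with corners about (360,152) and (437,205), landing plate (122..273, 127..233), and cover rib (168,58).

```bash
cat >> h.py <<'E'
def blobs(m,n=1,amin=15):
    k,l,st,ce=cv2.connectedComponentsWithStats(m.astype(np.uint8),connectivity=8); o=[i for i in np.argsort(-st[1:,4])+1 if st[i,4]>=amin][:n]
    return [l==i for i in o]
def rect(m,c,z,name):
    pts=np.argwhere(m)[:,::-1].astype(np.float32); r=cv2.minAreaRect(cv2.convexHull(pts)); b=np.array([plane(c,p,z)[:2] for p in cv2.boxPoints(r)])
    e=b[1]-b[0],b[2]-b[1]; L=[np.linalg.norm(x) for x in e]; 
    print(name,'px',np.round(r[0],1),'ctr',np.round(b.mean(0),4),'sides',np.round(L,4),'ang',np.round([(np.arctan2(x[1],x[0])+np.pi/4)%(np.pi/2)-np.pi/4 for x in e],3))
    return b.mean(0)
def win(m,x0,x1,y0,y1):
    o=np.zeros_like(m);o[y0:y1,x0:x1]=m[y0:y1,x0:x1];return o
E
cat > m1.py <<'E'
from h import *
im=cv2.imread('pics/w1.png'); c=viewer.calibration('wrist'); h=cv2.cvtColor(im,cv2.COLOR_BGR2HSV); H,S,V=[h[...,i].astype(int) for i in range(3)]
w=win(np.ones_like(V,bool),345,455,130,220)
red=((H<10)|(H>170))&(S>90)&w
m=red|((S<90)&(V>180)&w); 
for y in range(174,206,3): print(' '.join('%3d,%3d,%3d'%tuple(h[y,x]) for x in range(396,438,4)))
wood=(H>8)&(H<25)&(S>60)&w
ft=win(wood,340,460,130,220); rect(ft|red,c,.0,'footish')
rw=blobs((H<20)&(S>60)&w)[0]
E
python3 m1.py
```

```text
84,  9,142  90,  8, 62  90, 24, 64   6, 20, 64   0, 88, 78   1,116, 86  90, 13,136  84, 10,134  24, 94,254  24, 92,245  26, 84,186
 90,  9,139  90, 22, 59   1,191, 99   1,192,101   2,194,101   1,191,100   1,204,100  10,  6,132  23, 96,255  23, 90,246  22,102,243
 78,  9,148   3, 25,102   1,185, 91   1,190, 98   1,191,100   1,192, 97   1,194,105   1,198,130  12,143,210  24, 89,246  21,102,240
 85, 10,148  93, 34, 67   1,190, 90   1,188, 91   1,203,137   1,195,162   0, 98,180   0,  0,189  85,  7,213  23, 97,245  21,104,238
 84,  9,144  87, 21,121   1,187, 90   1,188, 88   1,219,113  60,  1,242  60,  1,240   0,  0,237  75,  2,236  24, 90,246  22, 99,255
 95, 11,144  90, 15,152   1,188, 88   1,188, 91   1,210,193  60,  1,240   0,  0,238  60,  1,237  90,  1,236  21,109,239  19,111,242
 90,  9,146  86, 12,149   1,190, 90   1,188, 92   1,206,231  60,  1,242  60,  1,239   0,  0,235  30,  1,232  22,102,244  23,102,250
 78,  9,141  90,  9,138  10, 19,123   1,191, 88   1,206,231   0,  0,238   0,  0,235  30,  1,233  45,  2,231  23,100,245  23, 93,251
 98, 14,141  96, 19,132  22, 20,142  14,132,212   1,209,229  60,  1,241  60,  1,239  75,  2,237  98,  4,238  22,102,243  18,116,246
 25, 85,249  25, 87,247  24, 90,246  24, 89,247  15,127,235   5, 86,193  14,134,211  15,126,192  18,113,204  19,103,191  77,118,119
 24, 89,251  18,111,227  22, 94,208  55, 59,125  78,122,107  77,128,118  73, 71,133  75, 93,124  75,106,123  74, 84,127  75, 93,124
footish px [398.7 174.7] ctr [ 0.4437 -0.2698] sides [0.1015 0.0828] ang [0.111 0.204]
```

```bash
python3 -c "
import cv2
im=cv2.imread('pics/w1.png');cv2.imwrite('pics/c2.png',cv2.resize(im[135:215,350:450],None,fx=7,fy=7,interpolation=cv2.INTER_CUBIC))"
```

```text
(no output)
```

View pics/c2.png

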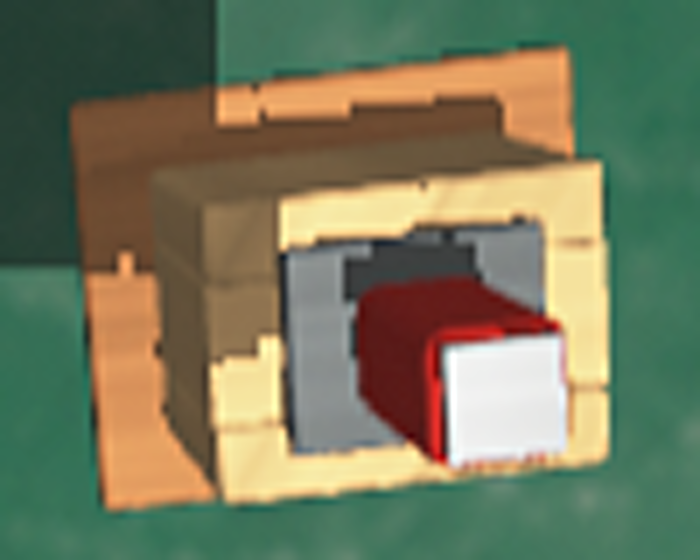

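Crop: wooden top corners at about (379,164), (436,158), (437,201), (383,206); handle top (411,183) to (431,200).

```bash
cat > m2.py <<'E'
from h import *
c=viewer.calibration('wrist')
f=lambda L,z:np.array([plane(c,(x/7+349.6,y/7+134.6),z)[:2] for x,y in L])
def q(L,z,n):
    P=f(L,z); e=P[1]-P[0],P[2]-P[3],P[0]-P[3],P[1]-P[2]
    print(n,P.mean(0).round(4),[np.linalg.norm(v).round(4) for v in e],'yaw', [np.round((np.arctan2(v[1],v[0])+np.pi/4)%(np.pi/2)-np.pi/4,3) for v in e])
q([(203,205),(600,163),(607,463),(228,500)],.072,'top')
q([(436,335),(562,325),(567,458),(447,463)],.132,'handle')
q([(72,102),(568,48),(620,430),(105,508)],.006,'foot')
g=lambda L,z:np.array([plane(c,p,z)[:2] for p in L])
P=g([(122,127),(272,127),(273,232),(136,232)],.006); print('landing',P.mean(0),np.round(P,3).tolist())
E
python3 m2.py
python3 -c "
from h import *
goal([0.44,0.02,0.36],0)"
```

```text
top [ 0.4447 -0.2661] [np.float64(0.0666), np.float64(0.0657), np.float64(0.0511), np.float64(0.0514)] yaw [np.float64(0.107), np.float64(0.102), np.float64(0.135), np.float64(0.117)]
handle [ 0.4448 -0.2663] [np.float64(0.0186), np.float64(0.018), np.float64(0.0195), np.float64(0.0201)] yaw [np.float64(0.083), np.float64(0.045), np.float64(0.161), np.float64(0.127)]
foot [ 0.4462 -0.2678] [np.float64(0.0944), np.float64(0.1027), np.float64(0.0796), np.float64(0.0753)] yaw [np.float64(0.109), np.float64(0.157), np.float64(0.118), np.float64(0.227)]
landing [0.43513284 0.00202728] [[0.507, 0.099], [0.507, -0.098], [0.364, -0.094], [0.363, 0.101]]
t 2.53 tcp [ 0.4309 -0.1594  0.3616] yaw 0.003 | turn [ 0.    -0.     0.002] shift [ 0.113 -2.242  0.02 ] F [ 0.2 -0.4  0.2] op 0.0951
```

```bash
python3 -m pendant '[[[0,-0.35,0],[0,0,0]],[[0,-0.35,0],[0,0,0]],[[0,-0.35,0],[0,0,0]],[[0,-0.35,0],[0,0,0]],[[0,-0.35,0],[0,0,0]],[[0,-0.3,0],[0,0,0]],[[0,-0.2,0],[0,0,0]],[[0,0,0],[0,0,0]]]'
python3 -m pendant '[[[0.3,0,0.2],[0,0,0]],[[0.3,0,0.2],[0,0,0]],[[0.3,0,0.2],[0,0,0]],[[0.2,0,0.2],[0,0,0]],[[0,0,0],[0,0,0]],[[0,0,0],[0,0,0]]]'
python3 -c "
from h import *
goal([0.44,0.02,0.36],0); im,c=grab('wrist','w2.png')
cv2.imwrite('pics/w2c.png',cv2.resize(im[0:240,140:500,::-1],None,fx=2.2,fy=2.2,interpolation=cv2.INTER_CUBIC))"
```

```text
t: 3.2
tcp_pos: [0.4305, 0.0224, 0.3616]
ee_rot: [1.0, 0.002, 0.0, -0.0]
force: [-0.9, 0.3, 0.2]
opening: 0.0952
gripper_force: 0.0
t: 3.7
tcp_pos: [0.5184, 0.0202, 0.2966]
ee_rot: [1.0, 0.001, -0.001, 0.0]
force: [-2.2, -0.0, -0.3]
opening: 0.0949
gripper_force: 0.0
t 3.70 tcp [0.5184 0.0202 0.2966] yaw 0.002 | turn [0.    0.002 0.001] shift [-0.98   0.002 -0.792] F [-2.2 -0.  -0.3] op 0.0949
```

View pics/w2c.png

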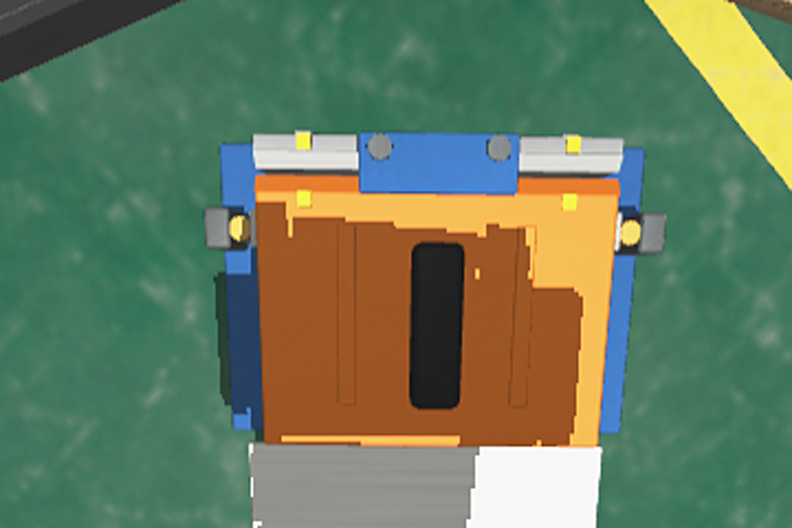

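Crop of the stand: bridge corners (359,133), (519,136), (517,193), (360,191); flange back corners (254,134), (622,138); rib (411..462, 243..408); yellow marks (303,140), (573,145).

```bash
cat > m3.py <<'E'
from h import *
from scipy.optimize import least_squares
c=viewer.calibration('wrist')
D=[((359,133),(76,34,76)),((519,136),(76,-34,76)),((517,193),(52,-34,76)),((360,191),(52,34,76)),
((254,134),(76,80,68)),((622,138),(76,-80,68)),((411,243),(32,11,96)),((464,245),(32,-11,96)),((460,408),(-38,-11,96)),((411,408),(-38,11,96)),
((250,445),(-72,98,6)),((601,447),(-72,-98,6))]
W=np.array([plane(c,(u/2.2+139.7,v/2.2-.3),p[2]/1e3)[:2] for (u,v),p in D]); S=np.array([p[:2] for _,p in D])/1e3
def T(q):
    a=q[2];return np.c_[np.cos(a)*S[:,0]-np.sin(a)*S[:,1]+q[0],np.sin(a)*S[:,0]+np.cos(a)*S[:,1]+q[1]]
r=least_squares(lambda q:(T(q)-W).ravel(),[.58,0,0],loss='soft_l1',f_scale=.002)
print(r.x.round(4)); print(((T(r.x)-W)*1e3).round(1).tolist())
E
python3 m3.py
```

```text
[ 0.5791  0.0024 -0.0063]
[[0.3, 0.3], [0.9, -0.3], [-0.7, 0.1], [-1.0, 0.7], [-0.1, 0.9], [0.1, -0.8], [0.6, -0.6], [1.2, -0.6], [-1.2, -0.1], [-1.0, 0.4], [0.6, 0.6], [0.1, -0.7]]
```

```bash
python3 - <<'E'
from h import *
c=viewer.calibration('scene')
for p in [(217,249),(347,206)]: print(plane(c,p,0))
# printer front-top edge: find height from vertical edges
a=plane(c,(217,249),0); b=plane(c,(347,206),0)
for z in(.2,.3,.4): print(z,proj(c,[a[0],a[1],z]),proj(c,[b[0],b[1],z]))
n=np.array([-(b-a)[1],(b-a)[0]]);n/=np.linalg.norm(n)
for P in [(.642,.06),(.642,.15),(.73,.06),(.642,-.056)]: print(P,(np.array(P)-a[:2])@n)
goal([0.4448,-0.2664,0.17],0.11)
E
```

```text
[0.67808787 0.2811238  0.        ]
[ 0.78325017 -0.07012648  0.        ]
0.2 [202.69051313 203.69285982] [348.05447812 157.87347924]
0.3 [194.18308648 176.75638228] [348.67662013 129.47883589]
0.4 [184.53125725 146.19646187] [349.37818444  97.45934791]
(0.642, 0.06) -0.09799338524618326
(0.642, 0.15) -0.07217999865621723
(0.73, 0.06) -0.013690628895488072
(0.642, -0.056) -0.1312639724065839
t 3.75 tcp [0.5181 0.0204 0.2976] yaw 0.002 | turn [ 0.     0.001 -0.069] shift [-1.305  3.463  1.595] F [0.4 0.5 0.7] op 0.0952
```

```bash
python3 -c "
from h import *
print(np.round(robot.observe()['joint_positions'],3))"
```

```text
[-0.088  0.268  1.715 -0.     1.16   1.481]
```

```bash
python3 -m pendant '[[[0,0,0],[0,0,-0.075]],[[0,0,0],[0,0,-0.075]],[[0,0,0],[0,0,-0.075]],[[0,0,0],[0,0,-0.075]],[[0,0,0],[0,0,-0.075]],[[0,0,0],[0,0,-0.075]],[[0,0,0],[0,0,-0.075]],[[0,0,0],[0,0,-0.075]]]'
python3 -m pendant '[[[0,0,0],[0,0,-0.075]],[[0,0,0],[0,0,-0.075]],[[0,0,0],[0,0,-0.075]],[[0,0,0],[0,0,-0.075]],[[0,0,0],[0,0,-0.075]],[[0,0,0],[0,0,-0.075]],[[0,0,0],[0,0,-0.075]],[[0,0,0],[0,0,-0.075]]]' >/dev/null
python3 -m pendant '[[[0,0,0],[0,0,-0.075]],[[0,0,0],[0,0,-0.075]],[[0,0,0],[0,0,-0.075]],[[0,0,0],[0,0,-0.075]],[[0,0,0],[0,0,-0.075]],[[0,0,0],[0,0,-0.075]],[[0,0,0],[0,0,-0.075]],[[0,0,0],[0,0,-0.075]]]' >/dev/null
python3 -m pendant '[[[0,0,0],[0,0,-0.075]],[[0,0,0],[0,0,-0.075]],[[0,0,0],[0,0,-0.075]],[[0,0,0],[0,0,-0.04]],[[0,0,0],[0,0,0]]]'
python3 -c "
from h import *
goal([0.4448,-0.2664,0.17],0.11+np.pi);print(np.round(robot.observe()['joint_positions'],3))"
```

```text
t: 4.42
tcp_pos: [0.5177, 0.0209, 0.2992]
ee_rot: [0.889, 0.458, 0.001, 0.001]
force: [0.9, 0.8, -0.3]
opening: 0.095
gripper_force: 0.0
t: 6.17
tcp_pos: [0.5178, 0.0209, 0.2991]
ee_rot: [-0.054, 0.999, -0.0, 0.001]
force: [-0.8, 0.0, -0.6]
opening: 0.0954
gripper_force: 0.0
t 6.17 tcp [0.5178 0.0209 0.2991] yaw -3.034 | turn [-0.     0.001 -0.001] shift [ 1.302 -3.469  1.614] F [-0.8  0.  -0.6] op 0.0954
[-0.087  0.265  1.715 -0.     1.159 -1.765]
```

```bash
python3 -m pendant '[[[0.18,-0.43,0],[0,0,0]],[[0.18,-0.43,0],[0,0,0]],[[0.18,-0.43,0],[0,0,0]],[[0.18,-0.43,0],[0,0,0]],[[0.18,-0.43,0],[0,0,0]],[[0.18,-0.43,0],[0,0,0]],[[0.12,-0.43,0],[0,0,0]],[[0.1,-0.43,0],[0,0,0]]]' >/dev/null
python3 -m pendant '[[[0,0,0.2],[0,0,0]],[[0,0,0.3],[0,0,0]],[[0,0,0.3],[0,0,0]],[[0,0,0.3],[0,0,0]],[[0,0,0.2],[0,0,0]],[[0,0,0],[0,0,0]],[[0,0,0],[0,0,0]]]'
cat > m4.py <<'E'
from h import *
goal([0.4448,-0.2664,0.097],0.11+np.pi)
im,c=grab('wrist','w3.png'); h=cv2.cvtColor(im[:,:,::-1].copy(),cv2.COLOR_BGR2HSV); H,S,V=[h[...,i].astype(int) for i in range(3)]
p=proj(c,[.4448,-.2664,.132]); print('pred px',p)
x,y=p.astype(int); w=win(np.ones_like(V,bool),max(x-60,0),x+60,max(y-60,0),y+60)
m=blobs((S<15)&(V>200)&w); rect(m[0],c,.132,'cap')
r=blobs(((H<8)|(H>172))&(S>100)&(V>50)&w); 
print(np.round(proj(c,[.4448,-.2664,.132]),1))
cv2.imwrite('pics/w3c.png',im[max(y-120,0):y+180,max(x-200,0):x+200,::-1])
E
python3 m4.py
```

```text
t: 7.42
tcp_pos: [0.4436, -0.2634, 0.1943]
ee_rot: [-0.052, 0.999, -0.0, -0.0]
force: [0.5, 0.3, 0.2]
opening: 0.0951
gripper_force: 0.0
t 7.42 tcp [ 0.4436 -0.2634  0.1943] yaw -3.038 | turn [-0.    -0.    -0.004] shift [-0.011 -0.039  1.216] F [0.5 0.3 0.2] op 0.0951
pred px [312.2700127  264.83995615]Traceback (most recent call last):
  File "m4.py", line 6, in <module>
    m=blobs((S<15)&(V>200)&w); rect(m[0],c,.132,'cap')
                                    ~^^^
IndexError: list index out of range
```

```bash
python3 -c "
from h import *
im=cv2.imread('pics/w3.png');cv2.imwrite('pics/w3c.png',cv2.resize(im[170:400,200:440],None,fx=2.5,fy=2.5))"
```

```text
(no output)
```

View pics/w3c.png

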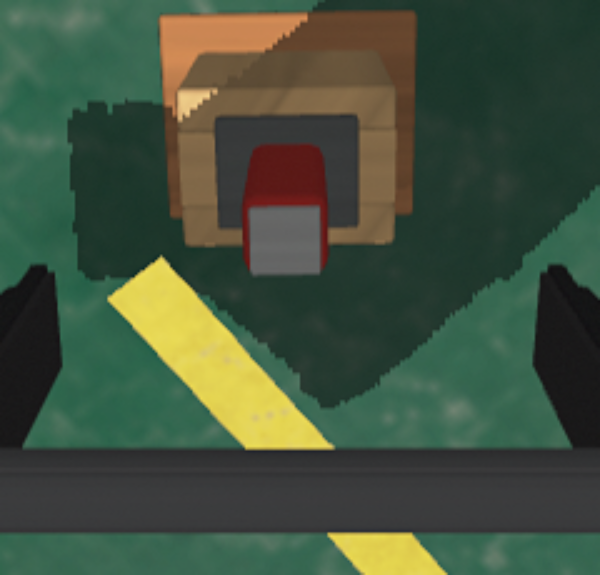

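The cap sits at about (314,266), within 2 px of the prediction, and it is aligned with the jaws. I'll descend and grip.

```bash
python3 -m pendant '[[[-0.01,-0.025,0.25],[0,0,0]],[[0,0,0.25],[0,0,0]],[[0,0,0.25],[0,0,0]],[[0,0,0.25],[0,0,0]],[[0,0,0.13],[0,0,0]],[[0,0,0.08],[0,0,0]],[[0,0,0],[0,0,0]],[[0,0,0],[0,0,0]]]'
python3 -m pendant '[[[0,0,0],[0,0,0]],[[0,0,0],[0,0,0]],[[0,0,0],[0,0,0]],[[0,0,0],[0,0,0]],[[0,0,0],[0,0,0]],[[0,0,0],[0,0,0]],[[0,0,0],[0,0,0]],[[0,0,0],[0,0,0]]]' 1 60
python3 -m pendant '[[[0,0,0],[0,0,0]],[[0,0,0],[0,0,0]],[[0,0,0],[0,0,0]],[[0,0,0],[0,0,0]]]'
```

```text
t: 8.13
tcp_pos: [0.4452, -0.2654, 0.0977]
ee_rot: [-0.052, 0.999, -0.0, 0.0]
force: [1.7, 0.1, -0.0]
opening: 0.0954
gripper_force: 0.0
t: 8.8
tcp_pos: [0.4448, -0.2651, 0.0968]
ee_rot: [-0.053, 0.999, -0.0, -0.0]
force: [-0.2, -0.6, 0.4]
opening: 0.047
gripper_force: 0.0
t: 9.13
tcp_pos: [0.4448, -0.2652, 0.0968]
ee_rot: [-0.053, 0.999, -0.0, 0.0]
force: [-0.4, -0.1, -0.0]
opening: 0.0215
gripper_force: 60.0
```

```bash
cat >> h.py <<'E'
SX,SY,SA=.5791,.0024,-.0063
def st(x,y):
    x,y=x/1e3,y/1e3; return [SX+np.cos(SA)*x-np.sin(SA)*y, SY+np.sin(SA)*x+np.cos(SA)*y]
E
python3 -m pendant '[[[0,0,-0.15],[0,0,0]],[[0,0,-0.3],[0,0,0]],[[0,0,-0.3],[0,0,0]],[[0,0,-0.3],[0,0,0]],[[0,0,-0.3],[0,0,0]],[[0,0,-0.3],[0,0,0]],[[0,0,-0.2],[0,0,0]],[[0,0,0],[0,0,0]]]'
python3 -m pendant '[[[0,0,0],[0,0,0.024]],[[0,0,0],[0,0,0.025]],[[0,0,0],[0,0,0.025]],[[0,0,0],[0,0,0]]]'
python3 -c "
from h import *
goal(st(61.5,58)+[.24],SA+np.pi)"
```

```text
t: 9.8
tcp_pos: [0.4455, -0.2656, 0.2476]
ee_rot: [-0.053, 0.999, -0.002, 0.002]
force: [0.2, -0.5, -2.9]
opening: 0.0217
gripper_force: 60.0
t: 10.13
tcp_pos: [0.4444, -0.2648, 0.2434]
ee_rot: [0.006, 1.0, 0.001, -0.001]
force: [0.3, -0.5, -2.0]
opening: 0.0217
gripper_force: 60.0
t 10.13 tcp [ 0.4444 -0.2648  0.2434] yaw 3.129 | turn [ 0.001 -0.001 -0.004] shift [-2.432  4.076  0.043] F [ 0.3 -0.5 -2. ] op 0.0217
```

```bash
python3 -m pendant '[[[-0.2,0.35,0],[0,0,-0.004]],[[-0.2,0.35,0],[0,0,0]],[[-0.2,0.35,0],[0,0,0]],[[-0.2,0.35,0],[0,0,0]],[[-0.2,0.35,0],[0,0,0]],[[-0.2,0.35,0],[0,0,0]],[[-0.2,0.35,0],[0,0,0]],[[-0.2,0.35,0],[0,0,0]]]' >/dev/null
python3 -m pendant '[[[-0.2,0.35,0],[0,0,0]],[[-0.2,0.35,0],[0,0,0]],[[-0.2,0.35,0],[0,0,0]],[[-0.2,0.2,0],[0,0,0]],[[0,0,0.2],[0,0,0]],[[0,0,0.2],[0,0,0]],[[0,0,0.2],[0,0,0]],[[0,0,0],[0,0,0]]]'
cat > look.py <<'E'
import sys
from h import *
f=sys.argv[1]
im,c=grab('wrist'); 
P=[st(61.5,58)+[.065],st(61.5,-58)+[.065],st(-3,0)+[.096]]; 
for p in P: print('pred',np.round(proj(c,p),1))
u,v=proj(c,st(61.5,float(sys.argv[2]))+[.068]).astype(int); x0=int(np.clip(u-100,0,440));y0=int(np.clip(v-90,0,320)); print('crop',x0,y0)
cv2.imwrite('pics/'+f,cv2.resize(im[y0:y0+160,x0:x0+200,::-1],None,fx=3.7,fy=3.7,interpolation=cv2.INTER_CUBIC))
E
python3 look.py l1.png 58; python3 -c "
from h import *
goal(st(61.5,58)+[.161],SA+np.pi)"
```

```text
t: 11.47
tcp_pos: [0.6369, 0.0581, 0.1924]
ee_rot: [0.002, 1.0, -0.0, -0.003]
force: [0.7, 0.1, -2.5]
opening: 0.0215
gripper_force: 60.0
pred [320.3 240.2]
pred [175.1 239.8]
pred [234.4 161.4]
crop 220 151
t 11.52 tcp [0.6376 0.0579 0.1944] yaw 3.138 | turn [-0.    -0.003  0.002] shift [-0.042  0.027  0.418] F [ 0.   0.2 -1.7] op 0.0218
```

View pics/l1.png

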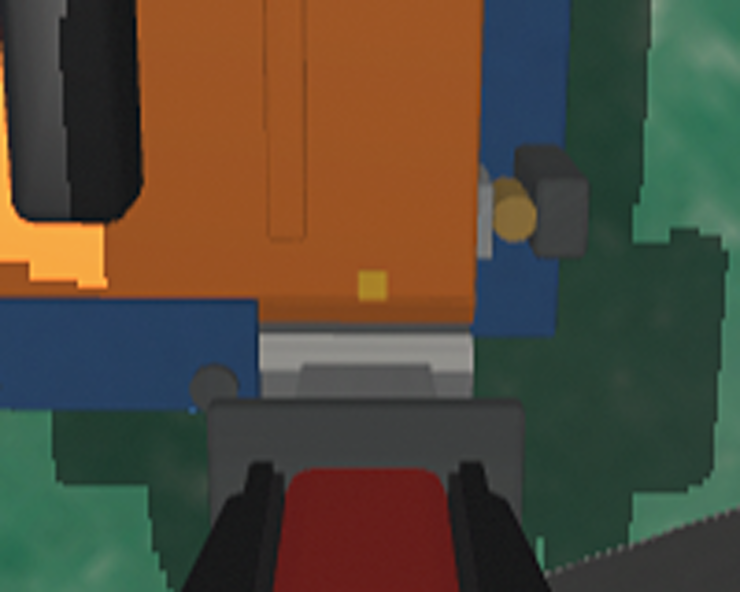

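Crop: the seam edges lie at rows 323–333 and the predicted centre projects to row 330, with the mark at column 372 (predicted 371). The model agrees with the picture, so I'll start wedging.

```bash
python3 -m pendant '[[[-0.04,0.027,0.1],[0,-0.003,0]],[[0,0,0.15],[0,0,0]],[[0,0,0.15],[0,0,0]],[[0,0,0.1],[0,0,0]],[[0,0,0],[0,0,0]],[[0,0,0],[0,0,0]]]'
python3 -c "
from h import *
goal(st(61,58)+[.14],SA+np.pi)"
```

```text
t: 12.02
tcp_pos: [0.6417, 0.0599, 0.1563]
ee_rot: [0.002, 1.0, -0.0, 0.002]
force: [-0.6, -0.4, -2.1]
opening: 0.0219
gripper_force: 60.0
t 12.02 tcp [0.6417 0.0599 0.1563] yaw 3.137 | turn [-0.     0.002  0.001] shift [0.016 0.001 0.203] F [-0.6 -0.4 -2.1] op 0.0219
```

```bash
python3 -m pendant '[[[0.003,0,0.05],[0,0,0]],[[0.003,0,0.05],[0,0,0]],[[0.006,0,0.04],[0,0,0]],[[0.004,0,0.03],[0,0,0]],[[0.004,0,0.03],[0,0,0]],[[0,0,0],[0,0,0]],[[0,0,0],[0,0,0]]]'
```

```text
t: 12.6
tcp_pos: [0.6404, 0.06, 0.1412]
ee_rot: [0.002, 1.0, -0.0, 0.003]
force: [-2.8, -0.2, 3.9]
opening: 0.0221
gripper_force: 60.0
```

```bash
python3 -m pendant '[[[0.004,0,0.025],[0,0,0]],[[0.004,0,0.025],[0,0,0]],[[0.004,0,0.025],[0,0,0]],[[0,0,0],[0,0,0]],[[0,0,0],[0,0,0]]]'
cat > m5.py <<'E'
# seam widths from yellow marks on the cover (roof z .068), relative to shut position, scene+wrist
from h import *
im,c=grab('wrist'); import sys
h=cv2.cvtColor(im[:,:,::-1].copy(),cv2.COLOR_BGR2HSV); H,S,V=[h[...,i].astype(int) for i in range(3)]
for y in (58,-58):
    for xs in (50,40):
        p=proj(c,st(xs,y)+[.068]); 
        print(y,xs,p.round(1),end=' ')
    x,yy=proj(c,st(46,y)+[.068]).astype(int)
    if not(20<x<620): print('out');continue
    m=win((H>22)&(H<34)&(S>150),x-25,x+25,max(yy-25,0),yy+25); b=blobs(m,1,6)
    if b:
        q=np.argwhere(b[0]).mean(0)[::-1]; P=plane(c,q,.068)[:2]-[SX,SY]; print('mark px',q.round(1),'stand',(np.array([[np.cos(SA),np.sin(SA)],[-np.sin(SA),np.cos(SA)]])@P*1e3).round(1))
    else: print('none')
s=robot.observe(); print('tip z',round((s['tcp_pos'][2]-.0888)*1e3,1),'thick@62',round(2+.25*(62-(s['tcp_pos'][2]-.0888)*1e3),2))
cv2.imwrite('pics/last.png',im[:,:,::-1])
E
python3 m5.py
```

```text
t: 13.02
tcp_pos: [0.6396, 0.0601, 0.1353]
ee_rot: [0.002, 1.0, -0.0, 0.003]
force: [-2.3, 0.0, 4.8]
opening: 0.0218
gripper_force: 60.0
58 50 [317.5 245.2] 58 40 [317.5 230. ] none
-58 50 [134.5 244.8] -58 40 [132.2 229.7] mark px [134.6 244.5] stand [ 49.8 -57.9]
tip z 46.5 thick@62 5.87
```

```bash
python3 - <<'E'
from h import *
im=cv2.imread('pics/last.png');h=cv2.cvtColor(im,cv2.COLOR_BGR2HSV)
print(h[220:258:2,317].tolist())
E
```

```text
[[12, 198, 157], [12, 198, 157], [12, 198, 157], [12, 198, 157], [12, 198, 157], [12, 197, 158], [12, 198, 157], [12, 198, 157], [12, 200, 157], [19, 196, 168], [21, 195, 170], [21, 195, 171], [21, 196, 173], [20, 195, 169], [12, 199, 140], [12, 198, 130], [13, 204, 131], [12, 53, 97], [0, 0, 89]]
```

```bash
sed -i 's/(H>22)&(H<34)/(H>=17)\&(H<34)/' m5.py; python3 -m pendant '[[[0.004,0,0.025],[0,0,0]],[[0.004,0,0.025],[0,0,0]],[[0.002,0,0.015],[0,0,0]],[[0,0,0],[0,0,0]],[[0,0,0],[0,0,0]],[[0,0,0],[0,0,0]]]'
python3 m5.py
```

```text
t: 13.57
tcp_pos: [0.639, 0.06, 0.1302]
ee_rot: [0.002, 1.0, -0.0, 0.003]
force: [-2.7, -0.1, 6.0]
opening: 0.0218
gripper_force: 60.0
58 50 [317.5 248.7] 58 40 [317.5 233.3] mark px [318.3 243.6] stand [46.6 58.5]
-58 50 [130.8 248.4] -58 40 [128.4 232.9] mark px [135.8 228.7] stand [ 37.3 -53. ]
tip z 41.4 thick@62 7.14
```

```bash
sed -i 's/(H>=17)&(H<34)&(S>150)/(H>=np.where(V>200,23,17))\&(H<34)\&(S>120)/' m5.py
python3 -m pendant '[[[-0.008,0,-0.06],[0,0,0]],[[-0.015,0,-0.12],[0,0,0]],[[0,0,-0.2],[0,0,0]],[[0,0,-0.2],[0,0,0]],[[0,0,-0.1],[0,0,0]],[[0,-0.2,0],[0,0,0]],[[0,-0.3,0],[0,0,0]],[[0,-0.3,0],[0,0,0]]]'
python3 -m pendant '[[[0,-0.3,0],[0,0,0]],[[0,-0.25,0],[0,0,0]],[[0,-0.1,0],[0,0,0]],[[0,0,0],[0,0,0]],[[0,0,0],[0,0,0]]]'
python3 m5.py;python3 -c "
from h import *
goal(st(61,-58)+[.1485],SA+np.pi)"
```

```text
t: 14.28
tcp_pos: [0.64, -0.0042, 0.1844]
ee_rot: [0.002, 1.0, -0.0, 0.003]
force: [0.7, 0.1, -1.8]
opening: 0.0219
gripper_force: 60.0
t: 14.7
tcp_pos: [0.6396, -0.0557, 0.184]
ee_rot: [0.003, 1.0, 0.0, 0.002]
force: [-0.3, 0.1, -2.3]
opening: 0.0217
gripper_force: 60.0
58 50 [470.7 224.2] 58 40 [472.3 211.4] mark px [471.6 219.6] stand [46.4 58.3]
-58 50 [317.4 224.1] -58 40 [317.4 211.2] mark px [317.6 223.4] stand [ 49.5 -57.9]
tip z 95.2 thick@62 -6.31
t 14.75 tcp [ 0.6397 -0.0552  0.184 ] yaw 3.137 | turn [0.    0.003 0.001] shift [-0.001 -0.01   0.444] F [ 0.7 -0.7 -2. ] op 0.0216
```

```bash
python3 -m pendant '[[[0,-0.01,0.15],[0,0.003,0]],[[0,0,0.15],[0,0,0]],[[0,0,0.1],[0,0,0]],[[0.002,0,0.05],[0,0,0]],[[0.004,0,0.04],[0,0,0]],[[0.005,0,0.04],[0,0,0]],[[0.005,0,0.04],[0,0,0]],[[0.005,0,0.04],[0,0,0]]]'
python3 -m pendant '[[[0.005,0,0.04],[0,0,0]],[[0.005,0,0.04],[0,0,0]],[[0,0,0],[0,0,0]],[[0,0,0],[0,0,0]]]'
python3 m5.py
```

```text
t: 15.42
tcp_pos: [0.6387, -0.0569, 0.1359]
ee_rot: [0.002, 1.0, -0.0, 0.001]
force: [3.0, -0.0, 5.8]
opening: 0.0217
gripper_force: 60.0
t: 15.75
tcp_pos: [0.6378, -0.057, 0.129]
ee_rot: [0.002, 1.0, -0.0, 0.001]
force: [5.3, -1.3, -1.3]
opening: 0.0221
gripper_force: 60.0
58 50 [506.8 250.8] 58 40 [509.2 235.3] mark px [507.3 244.6] stand [46.  57.8]
-58 50 [319.2 250.5] -58 40 [319.2 235. ] mark px [318.5 244.5] stand [ 46.1 -58.4]
tip z 40.1 thick@62 7.47
```

```bash
python3 -m pendant '[[[0.001,0,0.04],[0,0,0]],[[0.003,0,0.04],[0,0,0]],[[0.004,0,0.04],[0,0,0]],[[0.003,0,0.02],[0,0,0]],[[0,0,0],[0,0,0]],[[0,0,0],[0,0,0]]]'
python3 m5.py
```

```text
t: 16.3
tcp_pos: [0.6366, -0.0569, 0.1177]
ee_rot: [0.002, 1.0, -0.0, 0.0]
force: [3.8, -0.7, 1.9]
opening: 0.0218
gripper_force: 60.0
58 50 [515.4 259. ] 58 40 [518.1 242.9] mark px [516.1 251.5] stand [45.3 57.7]
-58 50 [319.1 258.7] -58 40 [319.1 242.6] mark px [318.5 247.5] stand [ 43.  -58.3]
tip z 28.9 thick@62 10.28
```

```bash
python3 -m pendant '[[[-0.01,0,-0.06],[0,0,0]],[[-0.015,0,-0.15],[0,0,0]],[[-0.01,0,-0.25],[0,0,0]],[[0,0,-0.25],[0,0,0]],[[0,0,-0.12],[0,0,0]],[[0,0.2,0],[0,0,0]],[[0,0.3,0],[0,0,0]],[[0,0.3,0],[0,0,0]]]'
python3 -m pendant '[[[0,0.3,0],[0,0,0]],[[0,0.25,0],[0,0,0]],[[0,0.1,0],[0,0,0]],[[0,0,0],[0,0,0]],[[0,0,0],[0,0,0]]]'
python3 m5.py;python3 -c "
from h import *
goal(st(60,58)+[.1485],SA+np.pi)"
```

```text
t: 17.02
tcp_pos: [0.6384, 0.0082, 0.183]
ee_rot: [0.003, 1.0, 0.0, -0.001]
force: [-0.2, 0.5, -2.0]
opening: 0.0215
gripper_force: 60.0
t: 17.43
tcp_pos: [0.6393, 0.0594, 0.1833]
ee_rot: [0.002, 1.0, -0.0, -0.001]
force: [-0.5, 0.1, -3.5]
opening: 0.0219
gripper_force: 60.0
58 50 [318.7 226.7] 58 40 [318.8 213.8] mark px [318.4 220.6] stand [45.2 57.8]
-58 50 [165.5 226.3] -58 40 [163.9 213.4] mark px [163.6 217.5] stand [ 43.1 -58.6]
tip z 94.7 thick@62 -6.17
t 17.48 tcp [0.6394 0.0587 0.1835] yaw 3.137 | turn [-0.    -0.001  0.001] shift [-0.001  0.016  0.437] F [ 0.7  0.  -1.8] op 0.0217
```

```bash
python3 -m pendant '[[[0,0.01,0.2],[0,0,0]],[[0,0,0.2],[0,0,0]],[[0.005,0,0.15],[0,0,0]],[[0.005,0,0.1],[0,0,0]],[[0.005,0,0.04],[0,0,0]],[[0.005,0,0.04],[0,0,0]],[[0.005,0,0.04],[0,0,0]],[[0.005,0,0.04],[0,0,0]]]'
python3 -m pendant '[[[0.005,0,0.04],[0,0,0]],[[0.005,0,0.04],[0,0,0]],[[0.003,0,0.03],[0,0,0]],[[0,0,0],[0,0,0]],[[0,0,0],[0,0,0]]]'
python3 m5.py
```

```text
t: 18.15
tcp_pos: [0.638, 0.0599, 0.1205]
ee_rot: [0.003, 1.0, -0.0, 0.001]
force: [-0.0, -0.0, 7.1]
opening: 0.022
gripper_force: 60.0
t: 18.57
tcp_pos: [0.6368, 0.06, 0.1112]
ee_rot: [0.002, 1.0, -0.0, 0.001]
force: [0.9, 0.1, 1.3]
opening: 0.0221
gripper_force: 60.0
58 50 [317.5 263.4] 58 40 [317.5 246.9] mark px [318.  249.9] stand [41.8 58.3]
-58 50 [115.7 263. ] -58 40 [112.9 246.5] mark px [113.8 250.6] stand [ 42.4 -57.9]
tip z 22.3 thick@62 11.92
```

```bash
python3 -m pendant '[[[0.005,0,0.04],[0,0,0]],[[0.005,0,0.03],[0,0,0]],[[0.003,0,0.02],[0,0,0]],[[0,0,0],[0,0,0]],[[0,0,0],[0,0,0]]]'
python3 m5.py
python3 -m pendant '[[[-0.01,0,-0.06],[0,0,0]],[[-0.015,0,-0.15],[0,0,0]],[[0,0,-0.25],[0,0,0]],[[0,0,-0.25],[0,0,0]],[[0,0,-0.24],[0,0,0]],[[0,-0.2,0],[0,0,0]],[[0,-0.3,0],[0,0,0]],[[0,-0.3,0],[0,0,0]]]'
python3 -m pendant '[[[0,-0.3,0],[0,0,0]],[[0,-0.25,0],[0,0,0]],[[0,-0.1,0],[0,0,0]],[[0,0,0],[0,0,0]],[[0,0,0],[0,0,0]]]'
python3 m5.py;python3 -c "
from h import *
goal(st(58,-58)+[.1185],SA+np.pi)"
```

```text
t: 19.03
tcp_pos: [0.6349, 0.06, 0.1026]
ee_rot: [0.002, 1.0, -0.0, -0.001]
force: [-0.5, -0.2, -2.2]
opening: 0.0218
gripper_force: 60.0
58 50 [317.4 272.3] 58 40 [317.4 255.3] mark px [321. 249.] stand [36.4 59.9]
-58 50 [108.2 271.9] -58 40 [105.3 254.9] mark px [108.3 255. ] stand [ 40.1 -56.4]
tip z 14.0 thick@62 13.99
t: 19.75
tcp_pos: [0.637, -0.0042, 0.1801]
ee_rot: [0.002, 1.0, -0.0, 0.001]
force: [0.3, -0.5, -2.8]
opening: 0.0217
gripper_force: 60.0
t: 20.17
tcp_pos: [0.6367, -0.0557, 0.1794]
ee_rot: [0.003, 1.0, 0.0, 0.0]
force: [-0.5, 0.2, -2.6]
opening: 0.0218
gripper_force: 60.0
58 50 [472.5 230.4] 58 40 [474.1 217.4] mark px [477.4 212.4] stand [36.2 59.9]
-58 50 [317.4 230.2] -58 40 [317.4 217.2] mark px [320.1 217.4] stand [ 40.1 -56. ]
tip z 90.5 thick@62 -5.13
t 20.22 tcp [ 0.6367 -0.0551  0.1793] yaw 3.137 | turn [ 0.    -0.     0.001] shift [-0.001 -0.011  0.76 ] F [-0.2  0.1 -2.1] op 0.0217
```

```bash
python3 -m pendant '[[[0,-0.01,0.2],[0,0,0]],[[0,0,0.2],[0,0,0]],[[0.005,0,0.2],[0,0,0]],[[0.005,0,0.12],[0,0,0]],[[0.005,0,0.08],[0,0,0]],[[0.005,0,0.08],[0,0,0]],[[0.003,0,0.06],[0,0,0]],[[0,0,0],[0,0,0]]]'
python3 m5.py
python3 -m pendant '[[[-0.01,0,-0.1],[0,0,0]],[[0,0,-0.25],[0,0,0]],[[0,0,-0.4],[0,0,0]],[[0,0,-0.4],[0,0,0]],[[0,0,-0.4],[0,0,0]],[[0,0,-0.15],[0,0,0]],[[0,0,0],[0,0,0]],[[0,0,0],[0,0,0]]]'
python3 m5.py;python3 -c "
from h import *
goal([.4448,-.2652,.24],.106+np.pi)"
```

```text
t: 20.88
tcp_pos: [0.6347, -0.0565, 0.1035]
ee_rot: [0.002, 1.0, 0.0, -0.0]
force: [-1.4, 0.4, -2.1]
opening: 0.0219
gripper_force: 60.0
58 50 [527.  271.1] 58 40 [529.9 254.1] mark px [534.1 247. ] stand [35.9 59.6]
-58 50 [318.4 270.7] -58 40 [318.4 253.7] mark px [321.2 251.9] stand [ 39.  -56.5]
tip z 15.2 thick@62 13.69
t: 21.6
tcp_pos: [0.6356, -0.0568, 0.241]
ee_rot: [0.002, 1.0, -0.0, 0.001]
force: [-0.3, -0.3, -2.8]
opening: 0.0216
gripper_force: 60.0
58 50 [447.1 212.8] 58 40 [448.2 201.9] mark px [450.4 197.1] stand [35.6 59.5]
-58 50 [318.9 212.6] -58 40 [319.  201.7] mark px [320.9 200. ] stand [ 38.4 -56.3]
tip z 150.8 thick@62 -20.21
t 21.65 tcp [ 0.6352 -0.0567  0.2396] yaw 3.137 | turn [ 0.    -0.    -0.071] shift [ 2.643 -2.34  -0.004] F [-0.5 -0.9 -3.7] op 0.0218
```

```bash
python3 -m pendant '[[[0,0,0],[0,0,-0.036]],[[0,0,0],[0,0,-0.035]],[[0.3,-0.27,0],[0,0,0]],[[0.3,-0.27,0],[0,0,0]],[[0.3,-0.27,0],[0,0,0]],[[0.3,-0.27,0],[0,0,0]],[[0.3,-0.27,0],[0,0,0]],[[0.3,-0.27,0],[0,0,0]]]' >/dev/null
python3 -m pendant '[[[0.3,-0.27,0],[0,0,0]],[[0.3,-0.27,0],[0,0,0]],[[0.2,-0.15,0],[0,0,0]],[[0,0,0],[0,0,0]],[[0,0,0],[0,0,0]]]' >/dev/null
python3 -c "
from h import *
goal([.4448,-.2652,.108],.106+np.pi)"
```

```text
t 22.73 tcp [ 0.4476 -0.2631  0.2389] yaw -3.037 | turn [ 0.001 -0.001 -0.001] shift [ 0.038 -0.022  1.637] F [ 0.8 -0.4 -1.6] op 0.0216
```

```bash
python3 -m pendant '[[[0.038,-0.022,0.1],[0,0,0]],[[0,0,0.3],[0,0,0]],[[0,0,0.3],[0,0,0]],[[0,0,0.3],[0,0,0]],[[0,0,0.3],[0,0,0]],[[0,0,0.25],[0,0,0]],[[0,0,0],[0,0,0]],[[0,0,0],[0,0,0]]]'
python3 -c "
from h import *
goal([.4448,-.2652,.098],.106+np.pi)"
```

```text
t: 23.4
tcp_pos: [0.4457, -0.2639, 0.115]
ee_rot: [-0.054, 0.999, 0.001, -0.001]
force: [0.3, -0.2, -2.3]
opening: 0.0219
gripper_force: 60.0
t 23.40 tcp [ 0.4457 -0.2639  0.115 ] yaw -3.034 | turn [ 0.001 -0.001  0.001] shift [ 0.012 -0.015  0.212] F [ 0.3 -0.2 -2.3] op 0.0219
```

```bash
python3 -m pendant '[[[0.012,-0.015,0.06],[0,0,0]],[[0,0,0.06],[0,0,0]],[[0,0,0.06],[0,0,0]],[[0,0,0.03],[0,0,0]],[[0,0,0],[0,0,0]],[[0,0,0],[0,0,0]]]'
python3 -m pendant '[[[0,0,0],[0,0,0]],[[0,0,0],[0,0,0]],[[0,0,0],[0,0,0]],[[0,0,0],[0,0,0]],[[0,0,0],[0,0,0]],[[0,0,0],[0,0,0]],[[0,0,0],[0,0,0]],[[0,0,0],[0,0,0]]]' -1
python3 -m pendant '[[[0,0,-0.2],[0,0,0]],[[0,0,-0.35],[0,0,0]],[[0,0,-0.4],[0,0,0]],[[0,0,-0.4],[0,0,0]],[[0,0,-0.4],[0,0,0]],[[0,0,-0.3],[0,0,0]],[[0,0,0],[0,0,0]]]'
python3 - <<'E'
from h import *
im,c=grab('wrist','w5.png'); s,cs=grab('scene','s5.png')
p=proj(c,[.4448,-.2652,.132]).astype(int); print('cap pred',p)
h=cv2.cvtColor(im[:,:,::-1].copy(),cv2.COLOR_BGR2HSV);H,S,V=[h[...,i].astype(int) for i in range(3)]
m=win((S<30)&(V>95),p[0]-35,p[0]+35,p[1]-25,p[1]+25); b=blobs(m,1,20)
if b: rect(b[0],c,.132,'cap')
q=proj(c,st(-15,0)+[.096]).astype(int);print('rib pred',q)
m=win(V<45,max(q[0]-60,0),max(q[0]+60,1),max(q[1]-60,0),q[1]+60);b=blobs(m,1,60)
if b: rect(b[0],c,.096,'rib')
goal(st(-15,0)+[.2],np.pi+SA)
E
```

```text
t: 23.9
tcp_pos: [0.4449, -0.2661, 0.0993]
ee_rot: [-0.053, 0.999, -0.0, 0.0]
force: [0.1, -0.6, -3.4]
opening: 0.0216
gripper_force: 60.0
t: 24.57
tcp_pos: [0.4449, -0.266, 0.0992]
ee_rot: [-0.053, 0.999, -0.0, 0.0]
force: [0.0, -0.2, 0.5]
opening: 0.0697
gripper_force: 0.0
t: 25.15
tcp_pos: [0.446, -0.2669, 0.2679]
ee_rot: [-0.053, 0.999, -0.002, 0.003]
force: [0.2, 0.1, -1.1]
opening: 0.0951
gripper_force: 0.0
cap pred [320 229]
cap px [320.5 229.5] ctr [ 0.445  -0.2653] sides [0.017  0.0161] ang [0.108 0.117]
rib pred [569 358]
rib px [568.5 365.5] ctr [0.5746 0.005 ] sides [0.116  0.1272] ang [0.11  0.345]
t 25.25 tcp [ 0.4449 -0.266   0.2637] yaw -3.035 | turn [-0.001  0.001  0.072] shift [-1.469  3.366  0.796] F [ 0.4  0.1 -0.1] op 0.0950
```

Wedge cap reads (0.445, -0.265), so it is home. Next is the cover rib, at stand (-15.8, 0.3) with the cover yawed by 0.018.

```bash
python3 -m pendant '[[[0,0,0],[0,0,0.03]],[[0,0,0],[0,0,0.027]],[[-0.2,0.4,0],[0,0,0]],[[-0.2,0.4,0],[0,0,0]],[[-0.2,0.4,0],[0,0,0]],[[-0.2,0.4,0],[0,0,0]],[[-0.2,0.4,0],[0,0,0]],[[-0.2,0.4,0],[0,0,0]]]' >/dev/null
python3 -m pendant '[[[-0.2,0.4,0],[0,0,0]],[[-0.1,0.3,0],[0,0,0]],[[0,0,0.2],[0,0,0]],[[0,0,0.3],[0,0,0]],[[0,0,0.3],[0,0,0]],[[0,0,0],[0,0,0]],[[0,0,0],[0,0,0]]]'
python3 - <<'E'
from h import *
goal(st(-15.8,.3)+[.084],np.pi+.018)
im,c=grab('wrist','w6.png')
h=cv2.cvtColor(im[:,:,::-1].copy(),cv2.COLOR_BGR2HSV);H,S,V=[h[...,i].astype(int) for i in range(3)]
q=proj(c,st(-15.8,.3)+[.096]).round(1);print('rib pred',q); q=q.astype(int)
cv2.imwrite('pics/w6c.png',cv2.resize(im[q[1]-130:q[1]+90,q[0]-150:q[0]+150,::-1],None,fx=2.5,fy=2.5))
print([proj(c,st(-15.8+a,b)+[.096]).round(0) for a in(-35,35) for b in(-11,11)],q)
E
```

```text
t: 26.5
tcp_pos: [0.5599, -0.0159, 0.1977]
ee_rot: [-0.009, 1.0, 0.0, -0.002]
force: [0.3, -0.1, 0.5]
opening: 0.095
gripper_force: 0.0
t 26.50 tcp [ 0.5599 -0.0159  0.1977] yaw -3.124 | turn [ 0.    -0.003 -0.001] shift [-0.047  0.233  1.421] F [ 0.3 -0.1  0.5] op 0.0950
rib pred [343.1 249.7]
[array([329., 202.]), array([360., 203.]), array([326., 293.]), array([355., 294.])] [343 249]
```

View pics/w6c.png

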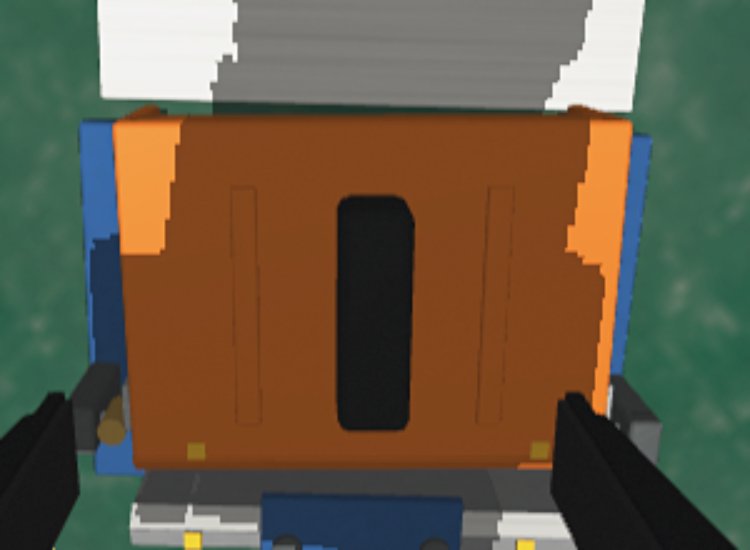

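The crop shows the rib centred at about (375,312), some 4 mm nearer the robot than predicted, and aligned with the jaws. I'll grip it there.

```bash
python3 -m pendant '[[[0,0.12,0.2],[0,-0.003,0]],[[0,0.11,0.25],[0,0,0]],[[0,0,0.3],[0,0,0]],[[0,0,0.3],[0,0,0]],[[0,0,0.2],[0,0,0]],[[0,0,0.16],[0,0,0]],[[0,0,0],[0,0,0]],[[0,0,0],[0,0,0]]]'
python3 -c "
from h import *
goal(st(-19,.3)+[.084],np.pi+.018)"
```

```text
t: 27.22
tcp_pos: [0.5612, 0.0022, 0.0872]
ee_rot: [-0.008, 1.0, -0.0, 0.003]
force: [-1.0, -0.0, 0.6]
opening: 0.0951
gripper_force: 0.0
t 27.22 tcp [0.5612 0.0022 0.0872] yaw -3.125 | turn [-0.     0.003 -0.001] shift [0.014 0.008 0.04 ] F [-1.  -0.   0.6] op 0.0951
```

```bash
python3 -m pendant '[[[0,0,0.04],[0,0.003,0]],[[0,0,0],[0,0,0]],[[0,0,0],[0,0,0]],[[0,0,0],[0,0,0]],[[0,0,0],[0,0,0]],[[0,0,0],[0,0,0]],[[0,0,0],[0,0,0]],[[0,0,0],[0,0,0]]]' 1 40
python3 -m pendant '[[[0,0,0],[0,0,0]],[[0,0,0],[0,0,0]],[[0,0,0],[0,0,0]],[[0,0,0],[0,0,0]],[[0,0,0],[0,0,0]],[[0,0,0],[0,0,0]]]'
python3 -c "
from h import *
goal(st(-146-4,0)+[.084],np.pi+SA)"
```

```text
t: 27.88
tcp_pos: [0.5607, 0.0024, 0.0833]
ee_rot: [-0.009, 1.0, -0.0, 0.0]
force: [0.3, -0.1, 0.5]
opening: 0.0473
gripper_force: 0.0
t: 28.38
tcp_pos: [0.5607, 0.0024, 0.0832]
ee_rot: [-0.009, 1.0, -0.0, -0.0]
force: [-0.1, -0.4, -0.7]
opening: 0.0216
gripper_force: 40.0
t 28.38 tcp [0.5607 0.0024 0.0832] yaw -3.124 | turn [-0.    -0.     0.015] shift [ 1.645  0.002 -0.01 ] F [-0.1 -0.4 -0.7] op 0.0216
```

```bash
python3 -m pendant '[[[0.08,0,0],[0,0,0]],[[0.14,0,0],[0,0,0.003]],[[0.16,0,0],[0,0,0.003]],[[0.16,0,0],[0,0,0.003]],[[0.16,0,0],[0,0,0.003]],[[0.16,0,0],[0,0,0.003]],[[0.16,0,0],[0,0,0]],[[0.16,0,0],[0,0,0]]]'
python3 -m pendant '[[[0.16,0,0],[0,0,0]],[[0.14,0,0],[0,0,0]],[[0.1,0,0],[0,0,0]],[[0.04,0,0],[0,0,0]],[[0,0,0],[0,0,0]],[[0,0,0],[0,0,0]]]'
python3 -c "
from h import *
goal(st(-147,0)+[.08],np.pi+SA)
grab('side','sd7.png');"
```

```text
t: 29.05
tcp_pos: [0.4652, 0.002, 0.0831]
ee_rot: [0.003, 1.0, -0.0, -0.0]
force: [-0.2, 1.0, -2.9]
opening: 0.0219
gripper_force: 40.0
t: 29.55
tcp_pos: [0.4316, 0.0021, 0.0832]
ee_rot: [0.003, 1.0, -0.0, 0.0]
force: [0.6, 0.1, -4.4]
opening: 0.0215
gripper_force: 40.0
t 29.55 tcp [0.4316 0.0021 0.0832] yaw 3.135 | turn [-0.  0. -0.] shift [-0.007  0.015  0.04 ] F [ 0.6  0.1 -4.4] op 0.0215
```

```bash
python3 -m pendant '[[[0,0,0.02],[0,0,0]],[[0,0,0.02],[0,0,0]],[[0,0,0.012],[0,0,0]],[[0,0,0],[0,0,0]],[[0,0,0],[0,0,0]]]'
python3 -m pendant '[[[0,0,0],[0,0,0]],[[0,0,0],[0,0,0]],[[0,0,0],[0,0,0]],[[0,0,0],[0,0,0]],[[0,0,0],[0,0,0]],[[0,0,0],[0,0,0]],[[0,0,0],[0,0,0]],[[0,0,0],[0,0,0]]]' -1
python3 -m pendant '[[[0,0,0],[0,0,0]],[[0,0,0],[0,0,0]],[[0,0,-0.2],[0,0,0]],[[0,0,-0.35],[0,0,0]],[[0,0,-0.4],[0,0,0]],[[0,0,-0.4],[0,0,0]],[[0,0,-0.4],[0,0,0]],[[0,0,-0.4],[0,0,0]]]'
python3 -m pendant '[[[0,0,-0.4],[0,0,0]],[[-0.2,0,-0.4],[0,0,0]],[[-0.3,0,-0.2],[0,0,0]],[[-0.3,0,0],[0,0,0]],[[-0.3,0,0],[0,0,0]],[[-0.1,0,0],[0,0,0]],[[0,0,0],[0,0,0]],[[0,0,0],[0,0,0]]]'
python3 -c "
from h import *
goal(st(-7,0)+[.3],np.pi+SA)
im,c=grab('wrist','w8.png');grab('scene','s8.png')"
```

```text
t: 30.02
tcp_pos: [0.4314, 0.0022, 0.0792]
ee_rot: [0.003, 1.0, -0.0, 0.0]
force: [-0.5, -0.2, 1.7]
opening: 0.022
gripper_force: 40.0
t: 30.68
tcp_pos: [0.4312, 0.0022, 0.0791]
ee_rot: [0.003, 1.0, -0.0, 0.0]
force: [-0.4, 1.1, -0.6]
opening: 0.0697
gripper_force: 0.0
t: 31.35
tcp_pos: [0.4307, 0.0023, 0.2528]
ee_rot: [0.003, 1.0, -0.0, 0.0]
force: [1.6, -0.3, -0.8]
opening: 0.0951
gripper_force: 0.0
t: 32.02
tcp_pos: [0.5264, 0.0017, 0.3304]
ee_rot: [0.003, 1.0, 0.0, -0.001]
force: [-0.6, -0.0, 0.0]
opening: 0.0952
gripper_force: 0.0
t 32.02 tcp [0.5264 0.0017 0.3304] yaw 3.135 | turn [ 0.    -0.001  0.   ] shift [-0.572  0.013  0.38 ] F [-0.6 -0.   0. ] op 0.0952
```

View pics/w8.png

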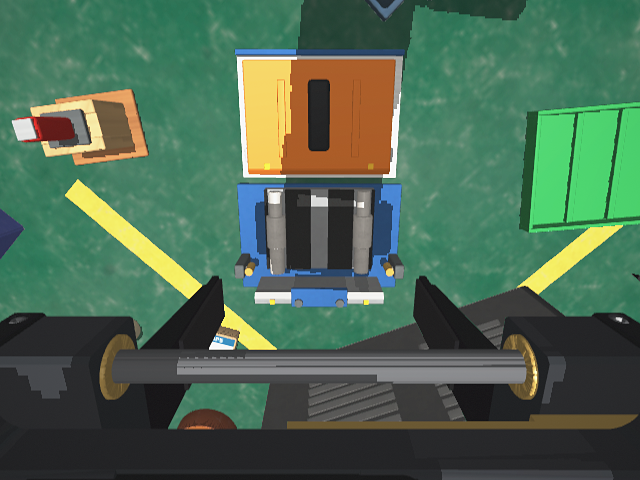

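Wrist picture 8: two shafts, at (276,230) and (362,230), with the middle cradle empty. The cover lies on the landing plate with its rib at (318,115), the wedge stands in its holder, and the tray is at the right.

```bash
cat > m6.py <<'E'
from h import *
Ri=np.array([[np.cos(SA),np.sin(SA)],[-np.sin(SA),np.cos(SA)]])
S=lambda P:(Ri@(P[:2]-[SX,SY])*1e3).round(1)
c=viewer.calibration('wrist')
print('rib',S(plane(c,(318.5,115),.092)),'marks',S(plane(c,(267,167),.064)),S(plane(c,(370,167),.064)))
for p in[(276,188),(278,274),(362,188),(362,273)]: print('shaft end',p,S(plane(c,p,.036)))
for p in[(268,220),(285,220),(355,220),(371,220)]: print('shaft side',p,S(plane(c,p,.036)))
im=cv2.imread('pics/s8.png'); cs=viewer.calibration('scene'); h=cv2.cvtColor(im,cv2.COLOR_BGR2HSV)
g=blobs(win((h[...,0]>50)&(h[...,0]<72)&(h[...,1]>120)&(h[...,2]>110),100,290,250,420))[0]
rect(g,cs,.024,'tray')
goal([.42,.3,.33],np.pi)
E
python3 m6.py
```

```text
rib [-145.8   -0.6] marks [-91.  -58.4] [-91.   57.1]
shaft end (276, 188) [-62.7 -52.3]
shaft end (278, 274) [ 49.7 -53.4]
shaft end (362, 188) [-62.8  52.2]
shaft end (362, 273) [48.3 55.9]
shaft side (268, 220) [-22.7 -63.6]
shaft side (285, 220) [-22.7 -42.4]
shaft side (355, 220) [-22.7  44.8]
shaft side (371, 220) [-22.7  64.7]Traceback (most recent call last):
  File "m6.py", line 9, in <module>
    g=blobs(win((h[...,0]>50)&(h[...,0]<72)&(h[...,1]>120)&(h[...,2]>110),100,290,250,420))[0]
      ~~~~~~~~~~~~~~~~~~~~~~~~~~~~~~~~~~~~~~~~~~~~~~~~~~~~~~~~~~~~~~~~~~~~~~~~~~~~~~~~~~~~~^^^
IndexError: list index out of range
```

```bash
python3 -m pendant '[[[0.08,0.3,0],[0,0,0]],[[0.08,0.4,0],[0,0,0]],[[0.08,0.4,0],[0,0,0]],[[0.08,0.4,0],[0,0,0]],[[0.08,0.4,0],[0,0,0]],[[0.08,0.4,0],[0,0,0]],[[0.08,0.4,0],[0,0,0]],[[0.08,0.4,0],[0,0,0]]]'
python3 -m pendant '[[[0,0.4,0],[0,0,0]],[[0,0.3,0],[0,0,0]],[[0,0.2,0],[0,0,0]],[[0,0,0],[0,0,0]],[[0,0,0],[0,0,0]]]'
cat > tray.py <<'E'
import sys
from h import *
im,c=grab('wrist',sys.argv[1]); h=cv2.cvtColor(im[:,:,::-1].copy(),cv2.COLOR_BGR2HSV)
g=blobs((h[...,0]>55)&(h[...,0]<72)&(h[...,1]>170),1,500)
if g: rect(g[0],c,.024,'tray'); ys,xs=np.nonzero(g[0]); print(xs.min(),xs.max(),ys.min(),ys.max(),g[0].sum())
E
python3 tray.py w9.png
```

```text
t: 32.78
tcp_pos: [0.4761, 0.251, 0.3315]
ee_rot: [0.003, 1.0, 0.0, 0.0]
force: [0.7, -0.5, -0.4]
opening: 0.0951
gripper_force: 0.0
t: 33.2
tcp_pos: [0.4771, 0.3218, 0.331]
ee_rot: [0.002, 1.0, -0.0, -0.0]
force: [-0.8, -0.0, -0.7]
opening: 0.0952
gripper_force: 0.0
```

View pics/w9.png

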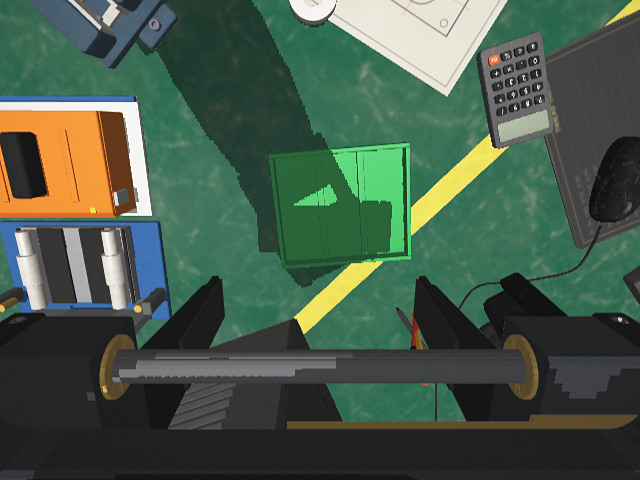

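Wrist picture 9: tray rim corners at about (270,156), (409,144), (411,258), (285,267).

```bash
python3 - <<'E'
from h import *
c=viewer.calibration('wrist')
P=np.array([plane(c,p,.024)[:2] for p in[(270,156),(409,144),(411,258),(285,267)]])
print(P.mean(0).round(4),P.round(3).tolist()); 
for i in range(4):
    v=P[(i+1)%4]-P[i]; print(np.linalg.norm(v).round(4),np.round((np.arctan2(v[1],v[0])+np.pi/4)%(np.pi/2)-np.pi/4,3))
goal(st(-7,54)+[.15],np.pi+SA)
E
```

```text
[0.4965 0.3533] [[0.43, 0.263], [0.417, 0.431], [0.563, 0.443], [0.575, 0.276]]
0.1687 0.078
0.1466 0.082
0.167 0.071
0.1453 0.094
t 33.25 tcp [0.4774 0.3212 0.3311] yaw 3.136 | turn [-0. -0.  0.] shift [-1.209 -3.302  2.264] F [ 0.4 -0.4  0. ] op 0.0949
```

```bash
python3 -m pendant '[[[-0.15,-0.4,0.1],[0,0,0]],[[-0.15,-0.4,0.2],[0,0,0]],[[-0.15,-0.4,0.2],[0,0,0]],[[-0.15,-0.4,0.2],[0,0,0]],[[-0.15,-0.4,0.2],[0,0,0]],[[-0.15,-0.4,0.2],[0,0,0]],[[-0.15,-0.4,0.2],[0,0,0]],[[-0.15,-0.4,0.2],[0,0,0]]]' -0.2 >/dev/null
python3 -m pendant '[[[0,-0.1,0.25],[0,0,0]],[[0,0,0.25],[0,0,0]],[[0,0,0.2],[0,0,0]],[[0,0,0],[0,0,0]],[[0,0,0],[0,0,0]]]'
python3 -c "
from h import *
goal(st(-7,54)+[.041],np.pi+SA)
im,c=grab('wrist','w10.png')
P=[st(x,y)+[.036] for x,y in((-59,54),(45,54))];print([proj(c,p).round(1) for p in P])
cv2.imwrite('pics/w10c.png',im[100:400,120:520,::-1])"
```

```text
t: 34.33
tcp_pos: [0.5718, 0.0563, 0.1552]
ee_rot: [0.004, 1.0, -0.0, -0.0]
force: [-1.0, 0.3, 1.2]
opening: 0.0572
gripper_force: 0.0
t 34.33 tcp [0.5718 0.0563 0.1552] yaw 3.134 | turn [-0.    -0.001 -0.001] shift [-8.000e-03  1.000e-03  1.428e+00] F [-1.   0.3  1.2] op 0.0572
[array([317.9, 170.6]), array([318.1, 299.3])]
```

View pics/w10c.png

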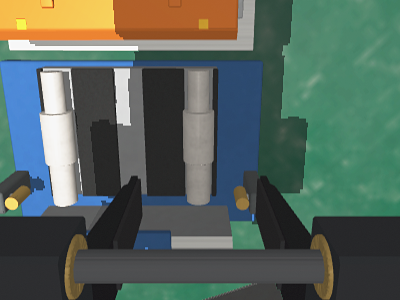

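The shaft appears at column 318 as predicted, centred between the jaws.

```bash
python3 -m pendant '[[[-0.008,0,0.2],[0,0,0]],[[0,0,0.3],[0,0,0]],[[0,0,0.3],[0,0,0]],[[0,0,0.3],[0,0,0]],[[0,0,0.2],[0,0,0]],[[0,0,0.12],[0,0,0]],[[0,0,0],[0,0,0]],[[0,0,0],[0,0,0]]]'
python3 -m pendant '[[[0,0,0.01],[0,0,0]],[[0,0,0],[0,0,0]],[[0,0,0],[0,0,0]],[[0,0,0],[0,0,0]],[[0,0,0],[0,0,0]],[[0,0,0],[0,0,0]],[[0,0,0],[0,0,0]],[[0,0,0],[0,0,0]]]' 1 40
```

```text
t: 35.05
tcp_pos: [0.5734, 0.0573, 0.0424]
ee_rot: [0.003, 1.0, -0.0, 0.0]
force: [0.8, -0.3, 0.1]
opening: 0.0574
gripper_force: 0.0
t: 35.72
tcp_pos: [0.573, 0.0572, 0.0409]
ee_rot: [0.003, 1.0, -0.0, 0.0]
force: [0.0, -0.3, 3.4]
opening: 0.0234
gripper_force: 40.0
```

```bash
python3 -m pendant '[[[0,0,-0.1],[0,0,0]],[[0,0,-0.3],[0,0,0]],[[0,0,-0.4],[0,0,0]],[[0,0,-0.4],[0,0,0]],[[0,0,-0.4],[0,0,0]],[[0,0,-0.3],[0,0,0]],[[0,0,-0.1],[0,0,-0.027]],[[0,0,0],[0,0,-0.028]]]'
python3 -c "
from h import *
goal([.4928,.3992,.1],np.pi+.08)"
```

```text
t: 36.38
tcp_pos: [0.5735, 0.0574, 0.2037]
ee_rot: [-0.041, 0.999, -0.0, 0.002]
force: [0.7, -0.5, -2.7]
opening: 0.0237
gripper_force: 40.0
t 36.38 tcp [0.5735 0.0574 0.2037] yaw -3.060 | turn [-0.     0.003  0.001] shift [0.664 4.34  1.296] F [ 0.7 -0.5 -2.7] op 0.0237
```

```bash
python3 -m pendant '[[[0.06,0.3,0],[0,0,0]],[[0.06,0.4,0],[0,0,0]],[[0.06,0.4,0],[0,0,0]],[[0.06,0.4,0],[0,0,0]],[[0.06,0.4,0],[0,0,0]],[[0.06,0.4,0],[0,0,0]],[[0.06,0.4,0],[0,0,0]],[[0.06,0.4,0],[0,0,0]]]'
python3 -m pendant '[[[0.06,0.4,0],[0,0,0]],[[0.06,0.4,0],[0,0,0]],[[0.06,0.3,0],[0,0,0]],[[0,0.12,0],[0,0,0]],[[0,0,0],[0,0,0]],[[0,0,0],[0,0,0]]]'
python3 -c "
from h import *
goal([.4928,.3992,.1],np.pi+.08)
im,c=grab('wrist','w11.png')
for a,b in((75,86),(75,-86),(-75,-86),(-75,86)):
  a/=1e3;b/=1e3;print((a,b),proj(c,[.4965+a-.08*b,.3533+.08*a+b,.024]).round(0))"
```

```text
t: 37.05
tcp_pos: [0.5139, 0.3028, 0.2009]
ee_rot: [-0.04, 0.999, -0.0, -0.0]
force: [0.3, -0.5, -2.1]
opening: 0.0229
gripper_force: 40.0
t: 37.55
tcp_pos: [0.4925, 0.3971, 0.2004]
ee_rot: [-0.04, 0.999, -0.0, -0.0]
force: [-0.2, -0.1, -2.0]
opening: 0.0231
gripper_force: 40.0
t 37.55 tcp [0.4925 0.3971 0.2004] yaw -3.061 | turn [-0.    -0.     0.001] shift [-0.005  0.026  1.255] F [-0.2 -0.1 -2. ] op 0.0231
(0.075, 0.086) [361. 295.]
(0.075, -0.086) [185. 294.]
(-0.075, -0.086) [167. 135.]
(-0.075, 0.086) [367. 135.]
```

View pics/w11.png

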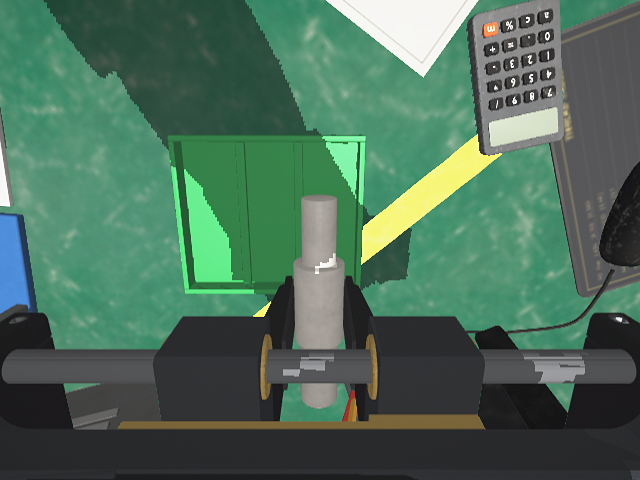

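The tray rim, with corners (168,136) and (365,137), matches the prediction, so the tray hasn't moved. I'll lower the shaft.

```bash
python3 -m pendant '[[[0,0.02,0.2],[0,0,0]],[[0,0,0.35],[0,0,0]],[[0,0,0.4],[0,0,0]],[[0,0,0.4],[0,0,0]],[[0,0,0.35],[0,0,0]],[[0,0,0.25],[0,0,0]],[[0,0,0.15],[0,0,0]],[[0,0,0],[0,0,0]]]'
python3 -m pendant '[[[0,0,0.03],[0,0,0]],[[0,0,0.03],[0,0,0]],[[0,0,0.03],[0,0,0]],[[0,0,0],[0,0,0]],[[0,0,0],[0,0,0]]]'
```

```text
t: 38.27
tcp_pos: [0.4923, 0.3974, 0.0305]
ee_rot: [-0.039, 0.999, -0.001, -0.002]
force: [-1.1, -0.6, -2.7]
opening: 0.0231
gripper_force: 40.0
t: 38.68
tcp_pos: [0.4927, 0.3993, 0.0261]
ee_rot: [-0.04, 0.999, 0.0, 0.0]
force: [-0.1, -0.3, -2.4]
opening: 0.0233
gripper_force: 40.0
```

```bash
python3 -m pendant '[[[0,0,0.03],[0,0,0]],[[0,0,0],[0,0,0]],[[0,0,0],[0,0,0]]]'
python3 -m pendant '[[[0,0,0],[0,0,0]],[[0,0,0],[0,0,0]],[[0,0,0],[0,0,0]],[[0,0,0],[0,0,0]]]' 0.28
python3 -m pendant '[[[0,0,-0.1],[0,0,0]],[[0,0,-0.3],[0,0,0]],[[0,0,-0.4],[0,0,0]],[[0,0,-0.4],[0,0,0]],[[0,0,-0.4],[0,0,0]],[[0,0,-0.4],[0,0,0]],[[0,0,-0.2],[0,0,0]],[[0,0,0],[0,0,0]]]'
python3 -c "
from h import *
goal(st(-7,-54)+[.2],np.pi+SA)
grab('wrist','w12.png')"
```

```text
t: 38.93
tcp_pos: [0.4925, 0.3992, 0.023]
ee_rot: [-0.04, 0.999, -0.0, -0.0]
force: [-0.5, 0.5, -1.3]
opening: 0.023
gripper_force: 40.0
t: 39.27
tcp_pos: [0.4926, 0.3992, 0.0232]
ee_rot: [-0.04, 0.999, 0.0, 0.0]
force: [-1.0, 0.2, 0.3]
opening: 0.0337
gripper_force: 0.0
t: 39.93
tcp_pos: [0.4936, 0.3999, 0.204]
ee_rot: [-0.04, 0.999, 0.002, 0.003]
force: [-0.1, 0.1, -0.9]
opening: 0.0339
gripper_force: 0.0
t 39.93 tcp [0.4936 0.3999 0.204 ] yaw -3.062 | turn [0.002 0.004 0.055] shift [-1.013 -5.637  0.049] F [-0.1  0.1 -0.9] op 0.0339
```

View pics/w12.png

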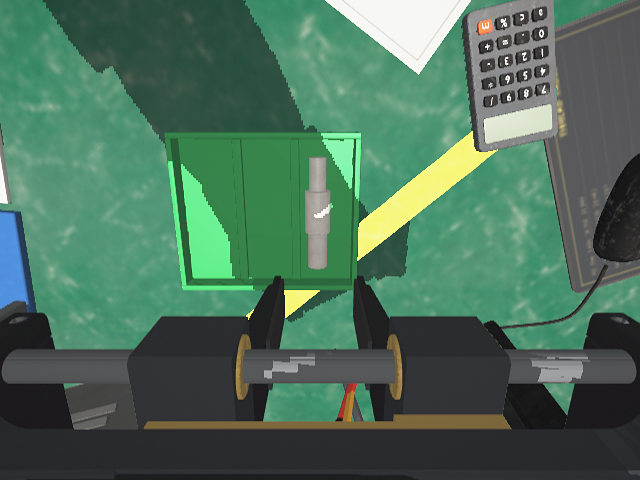

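The first shaft lies in the left lane at (318,212). Now the second; I've used all 14 views, so I'll check by numbers from here.

```bash
python3 -m pendant '[[[0,0,0],[0.001,0.002,0.028]],[[0,0,0],[0.001,0.002,0.027]],[[-0.07,-0.4,0],[0,0,0]],[[-0.07,-0.4,0],[0,0,0]],[[-0.07,-0.4,0],[0,0,0]],[[-0.07,-0.4,0],[0,0,0]],[[-0.07,-0.4,0],[0,0,0]],[[-0.07,-0.4,0],[0,0,0]]]' -0.2 >/dev/null
python3 -m pendant '[[[-0.07,-0.4,0],[0,0,0]],[[-0.07,-0.4,0],[0,0,0]],[[-0.07,-0.4,0],[0,0,0]],[[-0.07,-0.4,0],[0,0,0]],[[-0.07,-0.4,0],[0,0,0]],[[-0.07,-0.4,0],[0,0,0]],[[-0.07,-0.4,0],[0,0,0]],[[-0.07,-0.3,0],[0,0,0]]]' >/dev/null
python3 -m pendant '[[[0,-0.1,0],[0,0,0]],[[0,0,0],[0,0,0]],[[0,0,0],[0,0,0]]]'
cat > m7.py <<'E'
from h import *
goal(st(-7,-54)+[.041],np.pi+SA)
im,c=grab('wrist','w13.png'); h=cv2.cvtColor(im[:,:,::-1].copy(),cv2.COLOR_BGR2HSV).astype(int)
P=[proj(c,st(x,-54)+[.036]).round(1) for x in(-59,-7,45)];print(P)
for x in(-50,-35,-10):
    p=proj(c,st(x,-54)+[.036]);r=int(p[1]);x0=int(p[0])
    row=h[r,x0-22:x0+23]; m=(row[:,1]<40)&(row[:,2]>95); i=np.nonzero(m)[0]; print(x,'light span',i.min()+x0-22 if len(i) else None,i.max()+x0-22 if len(i) else None,len(i))
E
python3 m7.py
```

```text
t: 41.57
tcp_pos: [0.5675, -0.0489, 0.1993]
ee_rot: [0.004, 1.0, -0.001, -0.004]
force: [0.0, 0.0, -1.0]
opening: 0.0568
gripper_force: 0.0
t 41.57 tcp [ 0.5675 -0.0489  0.1993] yaw 3.134 | turn [-0.002 -0.005 -0.001] shift [-0.053 -0.032  1.979] F [ 0.  0. -1.] op 0.0568
[array([315.4, 170. ]), array([315.6, 229. ]), array([315.7, 283. ])]
-50 light span 304 327 24
-35 light span 304 327 23
-10 light span 303 328 26
```

```bash
python3 -m pendant '[[[-0.04,-0.03,0.2],[-0.002,-0.005,0]],[[0,0,0.35],[0,0,0]],[[0,0,0.4],[0,0,0]],[[0,0,0.3],[0,0,0]],[[0,0,0],[0,0,0]],[[0,0,0],[0,0,0]]]' >/dev/null
python3 -c "
from h import *
goal(st(-7,-54)+[.041],np.pi+SA)"
```

```text
t 42.12 tcp [ 0.5709 -0.0506  0.0997] yaw 3.137 | turn [ 0.    -0.     0.001] shift [-0.011 -0.012  0.734] F [ 0.9 -0.4  0. ] op 0.0569
```

```bash
python3 -m pendant '[[[-0.01,-0.012,0.2],[0,0,0]],[[0,0,0.2],[0,0,0]],[[0,0,0.2],[0,0,0]],[[0,0,0.1],[0,0,0]],[[0,0,0.03],[0,0,0]],[[0,0,0],[0,0,0]],[[0,0,0],[0,0,0]]]'
python3 -m pendant '[[[0,0,0],[0,0,0]],[[0,0,0],[0,0,0]],[[0,0,0],[0,0,0]],[[0,0,0],[0,0,0]],[[0,0,0],[0,0,0]],[[0,0,0],[0,0,0]],[[0,0,0],[0,0,0]],[[0,0,0],[0,0,0]]]' 1 40
python3 -m pendant '[[[0,0,-0.1],[0,0,0]],[[0,0,-0.3],[0,0,0]],[[0,0,-0.4],[0,0,0]],[[0,0,-0.4],[0,0,0]],[[0,0,-0.4],[0,0,0]],[[0,0,-0.3],[0,0,0]],[[0,0,-0.1],[0,0,-0.027]],[[0,0,0],[0,0,-0.028]]]'
python3 -c "
from h import *
b=-.046;goal([.4965-.08*b,.3533+b,.1],np.pi+.08)"
```

```text
t: 42.7
tcp_pos: [0.5728, -0.0527, 0.0429]
ee_rot: [0.003, 1.0, -0.0, 0.002]
force: [-0.2, 0.7, 0.0]
opening: 0.057
gripper_force: 0.0
t: 43.37
tcp_pos: [0.5722, -0.0528, 0.0417]
ee_rot: [0.003, 1.0, -0.0, 0.001]
force: [0.3, 0.3, 1.0]
opening: 0.0235
gripper_force: 40.0
t: 44.03
tcp_pos: [0.5725, -0.0528, 0.2048]
ee_rot: [-0.041, 0.999, -0.001, 0.003]
force: [1.1, 0.1, -2.6]
opening: 0.0232
gripper_force: 40.0
t 44.03 tcp [ 0.5725 -0.0528  0.2048] yaw -3.060 | turn [-0.001  0.004  0.001] shift [0.542 4.56  1.31 ] F [ 1.1  0.1 -2.6] op 0.0232
```

```bash
python3 -m pendant '[[[0.045,0.3,0],[0,0.004,0]],[[0.045,0.4,0],[0,0,0]],[[0.045,0.4,0],[0,0,0]],[[0.045,0.4,0],[0,0,0]],[[0.045,0.4,0],[0,0,0]],[[0.045,0.4,0],[0,0,0]],[[0.045,0.4,0],[0,0,0]],[[0.045,0.4,0],[0,0,0]]]' >/dev/null
python3 -m pendant '[[[0.045,0.4,0],[0,0,0]],[[0.045,0.4,0],[0,0,0]],[[0.045,0.4,0],[0,0,0]],[[0.045,0.25,0],[0,0,0]],[[0,0,0],[0,0,0]],[[0,0,0],[0,0,0]]]' >/dev/null
cat > m8.py <<'E'
from h import *
b=-.046;goal([.4965-.08*b,.3533+b,.026],np.pi+.08)
im,c=grab('wrist','w14.png'); h=cv2.cvtColor(im[:,:,::-1].copy(),cv2.COLOR_BGR2HSV).astype(int)
for a,b in((75,86),(75,-86),(-75,-86),(-75,86)):
  a/=1e3;b/=1e3;print((a,b),proj(c,[.4965+a-.08*b,.3533+.08*a+b,.024]).round(0))
g=(h[...,0]>50)&(h[...,0]<75)&(h[...,1]>150)&(h[...,2]>100); g=cv2.morphologyEx(g.astype(np.uint8),cv2.MORPH_OPEN,np.ones((5,5)))
for i in range(2):
  bl=blobs(g>0,2,200)
  if i<len(bl): ys,xs=np.nonzero(bl[i]); print('green',xs.min(),xs.max(),ys.min(),ys.max(),bl[i].sum())
E
python3 m8.py
```

```text
t 45.20 tcp [0.4991 0.3073 0.2018] yaw -3.059 | turn [-0.    -0.003  0.001] shift [-1.300e-02 -1.000e-03  2.197e+00] F [-0.5 -0.6 -2. ] op 0.0230
(0.075, 0.086) [453. 296.]
(0.075, -0.086) [277. 295.]
(-0.075, -0.086) [272. 137.]
(-0.075, 0.086) [471. 137.]
green 407 454 141 283 2889
green 361 389 177 218 826
```

```bash
python3 - <<'E'
from h import *
im=cv2.imread('pics/w14.png');h=cv2.cvtColor(im,cv2.COLOR_BGR2HSV)
m=(h[...,0]>=55)&(h[...,0]<=68)&(h[...,1]>135)
for r in(145,160,200,240):
    x=np.nonzero(m[r,200:560])[0]+200; print(r,x.min(),x.max(),len(x))
for c in(300,330,400,440):
    y=np.nonzero(m[60:330,c])[0]+60; print('col',c,y.min(),y.max(),len(y))
E
```

```text
145 272 467 193
160 273 466 188
200 274 461 122
240 275 455 121
col 300 137 257 118
col 330 137 196 59
col 400 138 293 151
col 440 138 294 154
```

The tray spans 272–467 and 137–294, as predicted. I'll lower, release, and retreat.

```bash
python3 -m pendant '[[[-0.01,0,0.2],[0,-0.003,0]],[[0,0,0.35],[0,0,0]],[[0,0,0.4],[0,0,0]],[[0,0,0.4],[0,0,0]],[[0,0,0.35],[0,0,0]],[[0,0,0.25],[0,0,0]],[[0,0,0.15],[0,0,0]],[[0,0,0],[0,0,0]]]' >/dev/null
python3 -m pendant '[[[0,0,0.03],[0,0,0]],[[0,0,0.03],[0,0,0]],[[0,0,0.03],[0,0,0]],[[0,0,0.03],[0,0,0]],[[0,0,0],[0,0,0]],[[0,0,0],[0,0,0]]]'
```

```text
t: 46.42
tcp_pos: [0.5006, 0.3067, 0.0244]
ee_rot: [-0.04, 0.999, -0.0, 0.0]
force: [0.5, 0.4, -2.5]
opening: 0.0231
gripper_force: 40.0
```

```bash
python3 -m pendant '[[[0,0,0.02],[0,0,0]],[[0,0,0],[0,0,0]],[[0,0,0],[0,0,0]]]'
python3 -m pendant '[[[0,0,0],[0,0,0]],[[0,0,0],[0,0,0]],[[0,0,0],[0,0,0]],[[0,0,0],[0,0,0]]]' 0.28
python3 -m pendant '[[[0,0,-0.1],[0,0,0]],[[0,0,-0.3],[0,0,0]],[[0,0,-0.4],[0,0,0]],[[0,0,-0.4],[0,0,0]],[[0,0,-0.4],[0,0,0]],[[0,0,-0.4],[0,0,0]],[[0,0,-0.4],[0,0,0]],[[0,0,-0.4],[0,0,0]]]'
python3 -m pendant '[[[0,0,-0.3],[0,0,0]],[[0,0,-0.3],[0,0,0]],[[0,-0.2,0],[0,0,0]],[[0,-0.4,0],[0,0,0]],[[0,-0.4,0],[0,0,0]],[[0,-0.3,0],[0,0,0]],[[0,-0.1,0],[0,0,0]],[[0,0,0],[0,0,0]]]'
cat > m9.py <<'E'
from h import *
im,c=grab('wrist','w15.png'); h=cv2.cvtColor(im[:,:,::-1].copy(),cv2.COLOR_BGR2HSV).astype(int)
H,S,V=h[...,0],h[...,1],h[...,2]
T=lambda a,b,z:[.4965+a-.08*b,.3533+.08*a+b,z]
m=((H>=55)&(H<=68)&(S>135)).astype(np.uint8)
for p in[T(.073,0,.024),T(-.073,0,.024),T(0,.0835,.024),T(0,-.0835,.024)]: print('rim',proj(c,p).round(0),end=' ')
q=np.array([proj(c,T(a,b,.02)) for a,b in((.07,.081),(.07,-.081),(-.07,-.081),(-.07,.081))]).astype(np.int32)
r=np.zeros_like(m);cv2.fillConvexPoly(r,q,1)
g=((S<60)&(V>70)&(r>0))
for b in blobs(g,3,100): rect(b,c,.017,'shaft')
b=blobs(m>0,1,300)
if b: rect(b[0],c,.024,'traymask')
P=st(-145.8,-.6); x=proj(c,P+[.092]); print('rib pred',x.round(0)); x=x.astype(int)
if 0<x[0]<640 and 0<x[1]<480:
    for b in blobs(win(V<50,max(x[0]-30,0),x[0]+30,max(x[1]-60,0),x[1]+60),1,100): rect(b,c,.092,'rib')
print('wedge cap pred',proj(c,[.4448,-.2652,.132]).round(0)); goal([.4,.2,.4])
E
python3 m9.py
```

```text
t: 46.67
tcp_pos: [0.5007, 0.3067, 0.0227]
ee_rot: [-0.04, 0.999, -0.0, 0.0]
force: [-0.6, 0.0, 0.7]
opening: 0.0233
gripper_force: 40.0
t: 47.0
tcp_pos: [0.5005, 0.3066, 0.0225]
ee_rot: [-0.04, 0.999, -0.0, 0.0]
force: [-0.8, 0.1, -0.1]
opening: 0.0339
gripper_force: 0.0
t: 47.67
tcp_pos: [0.5001, 0.3065, 0.2489]
ee_rot: [-0.04, 0.999, -0.0, 0.0]
force: [-0.2, 0.0, 0.3]
opening: 0.0342
gripper_force: 0.0
t: 48.33
tcp_pos: [0.5095, 0.1937, 0.2952]
ee_rot: [-0.039, 0.999, -0.0, 0.0]
force: [0.2, 0.3, 0.2]
opening: 0.0343
gripper_force: 0.0
rim [450. 258.] rim [463. 133.] rim [528. 199.] rim [384. 199.] shaft px [493.7 195.8] ctr [0.4926 0.3996] sides [0.1078 0.0258] ang [ 0.064 -0.058]
shaft px [414.9 197.8] ctr [0.5022 0.3076] sides [0.108  0.0241] ang [0.079 0.013]
traymask px [457.5 195. ] ctr [0.4955 0.3547] sides [0.1796 0.1497] ang [0.078 0.247]
rib pred [117. 116.]
rib px [123.6 115.4] ctr [0.4333 0.0088] sides [0.0304 0.0685] ang [ 0.126 -0.005]
wedge cap pred [-241.  103.]
t 48.38 tcp [0.5095 0.1948 0.295 ] yaw -3.063 | turn [-0.  0. -0.] shift [ 1.36   0.171 -1.312] F [-0.2 -0.5  0.3] op 0.0345
```

```bash
python3 -c "
from rig import job
print(job.close_job())"
```

```text
the job is handed in; nothing more can be done
None
```

The job is handed in, no verdict returned: cover wedged free and slid flat onto the landing plate, wedge back in its holder, and both shafts present (middle cradle empty) laid in the tray, with no failure seen in the measurements.

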